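# Clamp an energy meter in the test jig with its ratchet lever

### The arm

A 6-joint arm with a two-finger parallel gripper is mounted at the origin on the work surface. World frame = base frame: x ahead of the robot, y to its left, z up, the work surface at z = 0. Lengths are in mm, angles in rad, forces in N, time in s.
With the tool pointing down it reaches from about 350 to 875 mm from the base axis. Payload 4.2 kg.
Tool frame: the origin (TCP) lies midway between the tips of the shut fingers; the grasp point (between the pads) lies arm.grip_depth behind it (arm.grip_depth is the distance from the TCP to the grasp point, in mm); z points along the fingers, y is the direction in which the jaws open and shut (so a half turn about z gives the same grasp; the last joint's range is limited). The gripper opens to 85 mm and grips with 20 to 120 N. Pads are 22 mm wide; open, the fingers measure 114 mm over their backs; the gripper's body (76 mm by 85 mm) begins 54 mm behind the grasp point. The pads swing forward as they close: fully open they stand 13 mm farther back than shut.
Start: joints at [-0.904, 0.385, 0.008, 0, -1.194, -0.259], TCP at [247.882, -573.719, 231.312] pointing down, gripper open.
Joint ranges: [-3.14, 3.14], [-1.21, 2.06], [-1.07, 1.41], [-3.16, 2.05], [-2.99, -0.16], [-3.1, 3.1]. Speed limits (rad/s): [2.79, 2.79, 3.14, 3.14, 3.14, 3.14].

### API

Orientations are given as a unit quaternion [x, y, z, w].
In Python, from bench import arm gives the robot as it stands.
- The arm moves only by the tool play_rows, never from a script. Its argument "motion" is one flat list of numbers, 7 for each row, row after row: the opening in per cent of the stroke, from 0 (shut) to 100 (fully open), then the shift along the world's x, y, z in cm, then the turn, a rotation vector about the world's x, y, z in degrees. A call has 1 to 5 rows; each row is the pose to reach, as a shift and turn from the pose commanded when the call began; what a row does not reach only later rows make up. A row lasts 1/8 s, in which the tool goes at most 62.5 mm and 10.7 degrees, less where a joint would pass 70% of its speed; a pose out of reach is approached as far as the arm can. A call with a gripper value outside its range is refused whole. The fingers move at their own pace and stop on an object; the grip force is fixed at half the most. Time passes only in rows, so rows that repeat a pose let the fingers close. It gives the time, the measured TCP pose, the force and the opening at its end, in the units of the state.
- arm.read_state(): the state, without advancing time (a new reading comes with each control period).
- arm.get_image(name): name is "scene" or "side" or "wrist"; returns (picture, depth): 400x640x3 uint8, red, green, blue; 400x640 float32, mm along the optical axis (not along the pixel's ray), 0 where there is no reading.
- arm.camera_info(name): a dict with "fovy" (degrees; the focal length in pixels is half the picture's height over the tangent of half this angle, whatever the lens; pixels are square), "cx", "cy" (the principal point, pixels), "R" (3x3) and "t" (3): a world point X has camera coordinates R X + t. Camera axes: x right, y down, z forward; pixel columns grow to the right and rows downward; lengths in mm; the calibration is good to about 2 mm. A picture is of the moment at which its call begins: read the wrist's pose just before it. camera_info takes no time and is no camera call; for the wrist camera it gives the pose at the moment of the call.
- arm.job_done(): hands the job in, once; it reports no verdict.
Trained networks look in the newest picture that a camera, given by its name, has taken for a name from the list of things; names that differ only in an ending like _2 or _b are one class to them, and where a whole thing is asked for, a point or a joint stands for the part that bears it (a point fixed in the world has none). Each returns a list of dicts, best first, with "confidence" (0 to 1); they miss things now and then, are a little off and sometimes report something else, mostly with a low value. They report only what shows in the picture. A call takes as long as a camera call. They do not tell look-alikes from the thing itself.
- arm.outline_of(thing, camera): "mask" (400x640 bool, what is visible of it) and "extent" ([left, top, width, height] in pixels, round what is visible of it).
- arm.place_of(thing, camera): "uv" ([column, row] in pixels: a listed point, or the origin of a listed thing).
The state is a dict: "clock": time; "joints": joint angles; "joint_vel": joint speeds; "joint_efforts": joint torques, N m; "position": TCP position; "ee_rot": TCP orientation; "contact_force": force on the tool from outside, world axes, zero at the start; "wrist_torque": the same for the moment, N m; "gripper_width": finger opening in mm.
Only numpy, scipy, OpenCV 4.12 (cv2) and the standard library are available. Lean on these libraries where they do the work, as an engineer would, in place of code of your own. Each camera call takes 0.05 s, during which the arm holds its last target.

### The job

Take the white meter with the orange terminal cover from the tray and stand it upright on the floor of the test jig (set it down, do not drop it), between the two side guides, with its orange end towards the spring contact pad. Then turn the ball-ended lever clockwise (seen from above) to clamp it: the lever has only a short swing, so lift it off its serrations, swing it back, let it drop in again and go on turning until the cam is tight at its stop and the pad presses firmly on the meter. Leave the lever dropped into its serrations, and leave the two grey meters, the jar and the screwdriver where they are.

Things in the scene. Friction and masses are not known exactly. Their poses are not given: they have to be found in the camera images.
- jig: Fixed clamping jig, grey base plate 275 x 130 mm, 12 mm thick. Origin on the table under it, z up, x from the fixed jaw to the lever end (roughly to the robot's left). In its frame (mm): dark steel fixed jaw x -126 to -110, 60 wide, top z 72; sliding ram and pad, tops z 58; pale cam housing x 30 to 135, y +-55, top z 55, with the lever on a vertical axis at x 80, y 0.
- nest (a point): Point on the floor of the meter's place (jig frame: x -76.5, y 0, z 12 mm); axes are the jig's. The place is bounded by the fixed jaw's face at jig x -110, the pad opposite, and two black side guides (inner faces at y +-23, 6 thick, x -107 to -57, tops at z 26 mm).
- pivot (a point): Point on the lever's vertical axis, at the height of the ball's centre when the lever is fully down (103.5 mm above the table). Axes are the jig's. Two thin steel posts on the housing (radius 5 mm, 50 mm from this axis, to z 94 mm) stand at the ends of the lever's swing.
- ball (a point): Centre of the cream ball (30 mm diameter) at the end of the lever, 85 mm from the lever's axis: grip here, from above. A 10 mm steel rod runs from it down to the black hub (54 mm diameter, top 82 mm above the table, 18 mm more when lifted). x points outward along the lever, z up. No part of the jig is within 40 mm below it.
- lever (a joint): Angle of the lever about its vertical axis, rad, -0.9 to +0.9 (stops). 0: it points along the jig's +x; positive is clockwise seen from above, which tightens. Turns freely when lifted.
- lift (a joint): Lift of the lever, m, 0 to 0.018; a spring pulls it down, 4.5 N at the bottom to 7 N at the top, weight included. Under 0.001: engaged in the 16 serrations (22.5 deg apart, 2 to 3 deg of play), cam turns with the lever both ways. About 0.005: on the tooth tips, not engaged (often so at the start), until turning lets it drop in. Over 0.007: clear.
- cam (a joint): Angle of the cam under the lever, rad, 0 (pad fully back) to 2.9 (tight, at its stop); starts at 0.4 to 0.95. Positive is clockwise seen from above. Moves the ram 5 mm per rad towards the fixed jaw and stays where left; takes 0.15 to 0.2 N m (2 to 3 N at the ball). The pad meets a meter standing against the fixed jaw at 2.2 rad. Tight: within 0.3 rad of the stop.
- pad: Black contact pad with brass strips, face 44 x 36 mm, sprung (2 N preload, 1.5 N/mm) on the ram; origin at the jig's origin when the cam is at 0; axes are the jig's, face to -x. In the jig's frame the face is at x = -39 mm minus 5 mm per rad of the cam, z 22 to 58 mm; so the free length from jaw to pad is 71 mm minus 5 mm per rad.
- meter_mid (a point): Centre (45 mm up) of the loose white meter with the orange terminal cover: 60 mm long (x), 36 mm wide (y), 90 mm high, 0.13 to 0.25 kg, standing upright on the tray, whose floor is 6 mm above the table. The orange end is at +x and is a step of 16 mm length, 78 mm high. Dark display on the white top.
- meter_term (a point): Middle of the meter's orange end face, 30 mm from meter_mid along the meter's +x, 45 mm up; axes are the meter's.
- grey_a_mid (a point): Centre (45 mm up) of a grey meter with a black end, same shape and size; bystander. The three meters stand in a row, 85 mm apart, in any order, their long sides (x) along the row, each turned by up to 0.25 rad.
- grey_b_mid (a point): Centre of the other grey meter; bystander.
- jar_mid (a point): Centre (27 mm up) of a small clear jar with red lid, 42 mm diameter, 55 mm high, beside the jig; bystander.
- driver: Screwdriver, 160 mm long, red handle of about 25 mm, lying on the bench just beyond the lever's end of the jig, across the jig's x axis; origin on the bench under its middle, x along it; bystander.
- stand: Fixed reading-head stand on the far side between tray and jig: round foot (64 mm) with a steel post of 16 mm, 220 mm high; a slanted arm with a cream head reaches 110 mm out along its +x, away from the robot, above 140 mm height. Origin under the post. An obstacle for gripper and arm.
Mind the look-alikes: they are no part of the job. What is shaped like the part that bears meter_mid but purple is not meant.

How it is judged (in metres and radians):
On the way, in this order (a step that is already met when the one before it is completed fails the run):
1. the white meter stands released on the jig's floor between jaw, guides and pad, orange end to the pad, not yet clamped (x of meter_mid in the frame of jig between -0.085 and -0.066 m and y of meter_mid in the frame of jig between -0.007 and 0.007 m and z of meter_mid in the frame of jig below 0.06 m and angle between meter_mid's own z axis and vertical below 0.05 rad and x of meter_term in the frame of jig above -0.062 m and contact force between the fingers and meter below 0.05 N and value of joint cam below 1.5 rad), for 0.2 s.
2. the lever is lifted clear of its serrations to be swung back (value of joint lift above 0.0065 m and z of meter_mid in the frame of jig below 0.06 m), for 0.05 s.
At the end, for the whole second after the job is handed in: Meter at rest on the jig's floor, upright (3 deg), within 4 mm of the jaw and 7 mm of mid-guides, square (0.1 rad), orange end to the pad, pressed by it with over 4 N; cam tight (over 2.6 of 2.9 rad); lever down in its serrations (lift under 3 mm) (value of joint cam above 2.6 rad and value of joint lift below 0.003 m and contact force between pad and meter above 4 N and x of meter_mid in the frame of jig between -0.084 and -0.076 m and y of meter_mid in the frame of jig between -0.007 and 0.007 m and z of meter_mid in the frame of jig below 0.06 m and angle between meter_mid's own z axis and vertical below 0.05 rad and x of meter_term in the frame of jig above -0.056 m and angle between the x axis of meter_mid and the x axis of jig, either way round below 0.1 rad and linear speed of meter below 0.02 m/s); the robot touches nothing.
It fails at once if a grey meter moved by more than 3 cm or tipped (distance of any of grey_a_mid, grey_b_mid from where it was at the start of the episode above 0.03 m).
It fails at once if the jar or the screwdriver moved by more than 3 cm (distance of any of jar_mid, driver from where it was at the start of the episode above 0.03 m).
It fails at once if the white meter dropped: falling at more than 0.5 m/s with no finger on it (linear speed of meter above 0.5 m/s and contact force between the fingers and meter below 0.05 N).
It also fails if it takes over 70 s, if anything falls off the work surface, if the arm or the gripper's body presses on something with over 40 N, if the wrist force passes 120 N, or if a joint passes its speed limit or range.

## Working session

There is one attempt and no reset: what is moved stays moved. The work goes in short steps, Python scripts to look and compute and a tool call to move; the robot and the scene stay as the last step left them, time stands still between calls to the robot, and variables do not carry over. Pictures are saved under pics/ and viewed, and the job is handed in when it is done.

Besides the shell and the picture viewer there is one more tool, called after "Request:" as name(argument=value, ...), one argument or row to a line, values as JSON. play_rows: Moves the arm, as the interface text tells. Its arguments: {"type":"object","properties":{"motion":{"type":"array","items":{"type":"number"}}},"required":["motion"]}

```bash
ls; mkdir -p pics; python3 - <<'E'
from bench import arm
import cv2
s=arm.read_state();print(s, arm.grip_depth)
for n in("scene","side","wrist"):
    p,d=arm.get_image(n);cv2.imwrite(f"pics/{n}0.png",p[:,:,::-1]);print(n,arm.camera_info(n))
E
```

```text
pics
{'clock': 0.0, 'joints': array([-9.04393462e-01,  3.85569260e-01,  6.60351313e-03, -4.99995472e-04,
       -1.19398268e+00, -2.58621163e-01]), 'joint_vel': array([-7.23027239e-04,  1.25503454e-03, -8.61507440e-04, -1.67940775e-04,
       -6.17359968e-05,  2.38487954e-04]), 'joint_efforts': array([ 9.89350929e-05, -3.92294669e+01,  1.88401634e+01,  4.18608695e+00,
       -4.65695135e-03, -9.37217322e-06]), 'position': array([ 247.65388233, -573.19882584,  230.20502853]), 'ee_rot': array([-2.02390658e-01,  9.79304248e-01,  1.06667225e-03, -2.72184592e-04]), 'contact_force': array([-0.36804715,  0.1017153 , -0.03594387]), 'wrist_torque': array([ 0.00195897,  0.01440956, -0.01617238]), 'gripper_width': 85.44576565968073} 18.700000000000003
scene {'fovy': 50.4867509259218, 'cx': 317.5091374813592, 'cy': 197.82227294888057, 'R': array([[-0.41065996,  0.91159978, -0.01855352],
       [ 0.59456968,  0.25230546, -0.76343229],
       [-0.69126355, -0.32454243, -0.64562134]]), 't': array([ 309.02053301, -265.34469212, 1390.01636635])}
side {'fovy': 48.37616633145218, 'cx': 320.4171022754422, 'cy': 198.4160099612708, 'R': array([[-0.98500554, -0.1720658 ,  0.01254769],
       [-0.13655293,  0.73312389, -0.66624519],
       [ 0.105439  , -0.65796863, -0.74562719]]), 't': array([ 561.70148431,  209.26505487, 1208.99758512])}
wrist {'fovy': 70.60996141834914, 'cx': 318.5595170837937, 'cy': 194.91998173352877, 'R': array([[-0.39674804,  0.91792693,  0.00106636],
       [ 0.88491892,  0.38217201,  0.26620118],
       [ 0.2439457 ,  0.10655844, -0.9639169 ]]), 't': array([625.71737741, -35.36315227, 378.16016853])}
```

View pics/scene0.png

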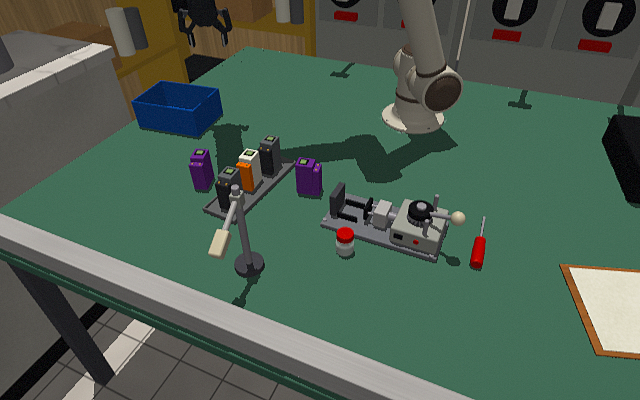

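View pics/side0.png

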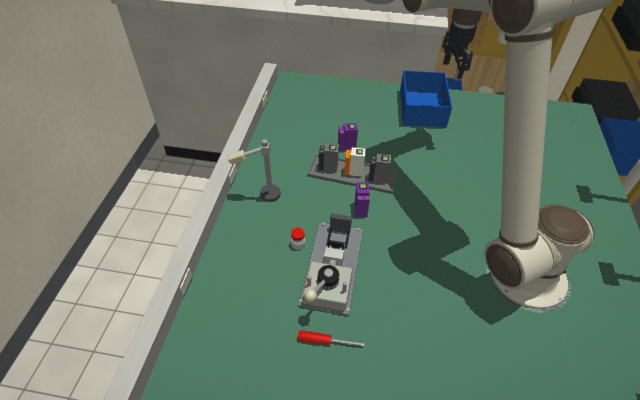

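View pics/wrist0.png

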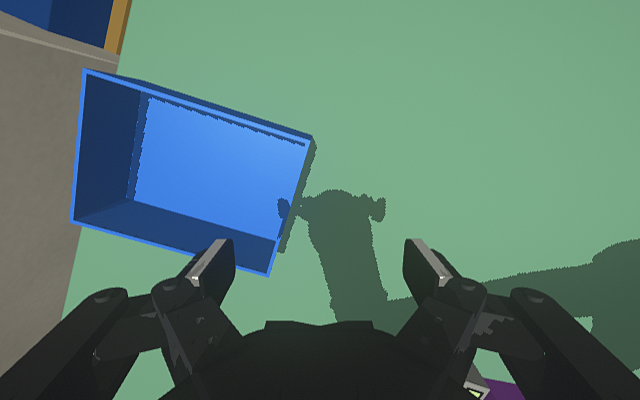

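The scene shows the white and orange meter at about (247,172) in scene and (356,163) in side, in the middle of the tray row. Grey meters stand on either side of it. The purple look-alikes are at (202,170) and (309,177). The jig is at (390,220).

```bash
cat > h.py <<'E'
from bench import arm
import numpy as np, cv2
def cam(n):
    c=arm.camera_info(n);f=200/np.tan(np.radians(c['fovy'])/2);return c,f
def ray(n,uv):
    c,f=cam(n);R=np.array(c['R']);t=np.array(c['t'])
    d=R.T@np.array([(uv[0]-c['cx'])/f,(uv[1]-c['cy'])/f,1]);o=-R.T@t
    return o,d
def atz(n,uv,z):
    o,d=ray(n,uv);return o+d*(z-o[2])/d[2]
def tri(u1,u2,a="scene",b="side"):
    o1,d1=ray(a,u1);o2,d2=ray(b,u2)
    d1/=np.linalg.norm(d1);d2/=np.linalg.norm(d2)
    A=np.c_[d1,-d2];s=np.linalg.lstsq(A,o2-o1,rcond=None)[0]
    p=o1+s[0]*d1;q=o2+s[1]*d2
    return (p+q)/2,np.linalg.norm(p-q)
def cloud(n,d):
    c,f=cam(n);v,u=np.mgrid[:400,:640]
    X=np.stack([(u-c['cx'])/f*d,(v-c['cy'])/f*d,d],-1)
    return (X-np.array(c['t']))@np.array(c['R'])
def proj(n,X):
    c,f=cam(n);x=np.array(c['R'])@np.array(X)+np.array(c['t']);return x[0]/x[2]*f+c['cx'],x[1]/x[2]*f+c['cy']
E
python3 - <<'E'
from h import *
P={}
names=["meter_mid","meter_term","grey_a_mid","jar_mid","driver","stand","jig","nest","pivot","ball","pad"]
for n in ("scene","side"):
    p,d=arm.get_image(n);np.save(n+"_d.npy",d);np.save(n+"_p.npy",p)
    for k in names:
        r=arm.place_of(k,n);P[n,k]=r
        print(n,k,[(np.round(x['uv'],1).tolist(),round(x['confidence'],2)) for x in r[:4]])
for k in names:
    if P["scene",k] and P["side",k]:
        print(k,[np.round(v,1) for v in tri(P["scene",k][0]['uv'],P["side",k][0]['uv'])])
print(arm.read_state()['clock'])
E
```

```text
scene meter_mid [([198.4, 171.0], 0.96), ([249.0, 172.1], 0.67), ([310.3, 178.6], 0.58)]
scene meter_term [([321.0, 177.9], 0.96), ([247.3, 177.7], 0.74), ([194.3, 175.7], 0.57)]
scene grey_a_mid [([268.6, 155.1], 0.75)]
scene jar_mid [([345.7, 241.1], 0.77)]
scene driver [([477.7, 242.2], 0.82), ([225.9, 184.2], 0.54)]
scene stand [([250.0, 267.1], 0.81)]
scene jig [([381.0, 227.9], 0.94), ([253.6, 268.1], 0.46)]
scene nest [([352.2, 210.2], 0.68)]
scene pivot [([423.6, 201.6], 0.67)]
scene ball [([455.0, 221.9], 0.68), ([479.1, 243.9], 0.43)]
scene pad [([380.2, 224.7], 0.45)]
side meter_mid [([347.6, 136.8], 0.86), ([354.3, 162.9], 0.71), ([360.7, 200.4], 0.57)]
side meter_term [([337.7, 138.4], 0.87), ([344.2, 159.3], 0.74), ([360.8, 205.3], 0.56)]
side grey_a_mid [([309.1, 293.6], 0.71), ([380.9, 166.5], 0.57)]
side jar_mid [([297.8, 237.6], 0.82)]
side driver [([330.2, 345.4], 0.7)]
side stand [([270.2, 193.2], 0.76)]
side jig [([333.0, 265.5], 0.61)]
side nest [([343.9, 162.3], 0.72), ([339.8, 239.3], 0.62)]
side pivot [([328.9, 267.8], 0.75)]
side ball [([308.7, 293.4], 0.94)]
side pad []
meter_mid [array([ 552.8, -438.1,   33.7]), np.float64(3.9)]
meter_term [array([ 578.2, -106.1,  211.7]), np.float64(154.6)]
grey_a_mid [array([600.3,   3.3, 109.4]), np.float64(385.8)]
jar_mid [array([634. ,  12.8,  29.5]), np.float64(6.2)]
driver [array([494.6, 283.8,  -3.6]), np.float64(7.5)]
stand [array([ 7.597e+02, -1.600e+02,  2.000e-01]), np.float64(9.6)]
jig [array([525.6,  61.5,  -8.6]), np.float64(6.5)]
nest [array([568.6, -47.1, 160.9]), np.float64(197.9)]
pivot [array([527.2, 146.6, 105.9]), np.float64(10.0)]
ball [array([562.6, 221. , 102.6]), np.float64(6.4)]
1.35
```

```bash
python3 - <<'E'
from h import *
for n in ("scene","side"):
    p=np.load(n+"_p.npy").astype(int);d=np.load(n+"_d.npy");X=cloud(n,d);np.save(n+"_X.npy",X)
    hsv=cv2.cvtColor(p.astype(np.uint8),cv2.COLOR_RGB2HSV)
    box=(X[...,0]>400)&(X[...,0]<720)&(X[...,1]<-150)&(X[...,1]>-460)
    org=box&(hsv[...,0]<20)&(hsv[...,1]>150)&(hsv[...,2]>80)
    print(n,"orange",org.sum(),np.round(np.percentile(X[org],[3,50,97],axis=0),1).tolist())
    wh=box&(X[...,2]>20)&(X[...,2]<105)
    top=box&(X[...,2]>91)&(X[...,2]<103)
    nl,l,st,c=cv2.connectedComponentsWithStats(top.astype(np.uint8))
    for i in range(1,nl):
        if st[i,4]>15:
            q=X[l==i];print("top",c[i].round(),st[i,4],q.mean(0).round(1),p[l==i].mean(0).round(), cv2.minAreaRect(q[:,:2].astype(np.float32)))
    # jig region tops
    for lo,hi,nm in((5,17,'base'),(66,78,'jaw'),(50,62,'hous/ram'),(76,88,'hub'),(95,125,'ball')):
        m=(X[...,0]>430)&(X[...,0]<620)&(X[...,1]>-60)&(X[...,1]<260)&(X[...,2]>lo)&(X[...,2]<hi)
        q=X[m]
        print(nm,m.sum(),q.mean(0).round(1),np.percentile(q,[1,99],axis=0).round(1).tolist(),cv2.minAreaRect(q[:,:2].astype(np.float32)))
s=np.load("side_p.npy");c=np.load("scene_p.npy")
a=cv2.resize(c[140:280,180:480],(780,364),interpolation=2);cv2.imwrite("pics/c1.png",a[:,:,::-1])
a=cv2.resize(s[110:320,280:420],(400,600),interpolation=2);cv2.imwrite("pics/c2.png",a[:,:,::-1])
E
```

```text
scene orange 345 [[531.0, -312.4, 7.3], [543.5, -292.3, 52.9], [546.8, -281.2, 83.6]]
top [269. 139.] 141 [ 428.6 -285.2   94.8] [86. 94. 86.] ((425.7176818847656, -286.6025085449219), (37.6962890625, 48.5656623840332), 89.138427734375)
top [248. 154.] 162 [ 509.6 -300.    94.8] [170. 171. 150.] ((506.5586853027344, -301.2955627441406), (49.39153289794922, 37.09733200073242), 4.619705677032471)
top [228. 172.] 189 [ 594.1 -304.5   94.8] [86. 92. 84.] ((593.2401123046875, -306.103515625), (37.75760269165039, 45.423274993896484), 89.0473861694336)
base 1961 [551.   50.9  11.2] [[462.2, -56.1, 5.8], [593.3, 206.0, 16.3]] ((526.4100341796875, 73.75691223144531), (266.0219421386719, 134.13519287109375), 89.17512512207031)
jaw 241 [535.   45.5  71.7] [[483.5, -58.1, 66.2], [577.6, 174.1, 77.7]] ((527.9663696289062, 57.437744140625), (233.4017791748047, 96.96215057373047), 88.88780212402344)
hous/ram 1423 [541.5 123.2  54.7] [[476.7, -49.1, 50.4], [583.6, 200.5, 61.1]] ((542.3388671875, 77.39777374267578), (131.76515197753906, 268.06658935546875), 10.572010040283203)
hub 376 [534.  150.8  8
[... 1396 characters left out ...]
w 167 [522.3  10.7  72.7] [[477.9, -59.1, 66.4], [573.6, 174.8, 77.5]] ((525.9706420898438, 57.57746124267578), (234.40679931640625, 97.88824462890625), 89.76374816894531)
hous/ram 1319 [522.4 125.1  56.3] [[472.6, -46.1, 50.6], [608.9, 200.9, 61.5]] ((543.2200317382812, 80.8650894165039), (134.47451782226562, 257.40032958984375), 7.297123908996582)
hub 238 [524.3 142.4  84.7] [[480.2, -52.0, 76.3], [571.5, 173.5, 88.0]] ((523.29833984375, 59.06791687011719), (229.01968383789062, 96.52751159667969), 88.42950439453125)
ball 176 [549.9 216.3 112.1] [[480.6, 142.5, 95.2], [573.1, 239.4, 124.6]] ((540.9287719726562, 182.2979278564453), (110.80551147460938, 71.22740936279297), 43.525657653808594)
```

View pics/c1.png

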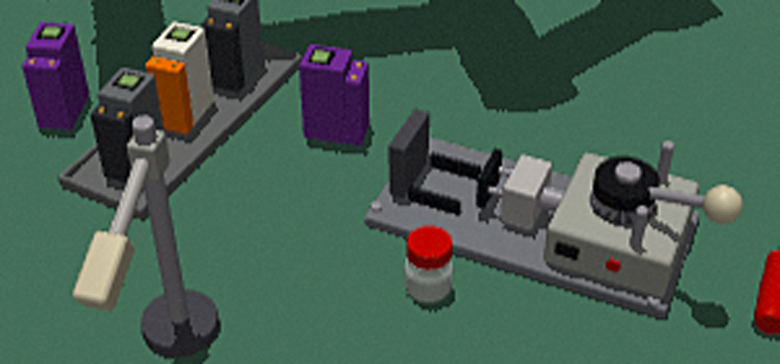

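View pics/c2.png

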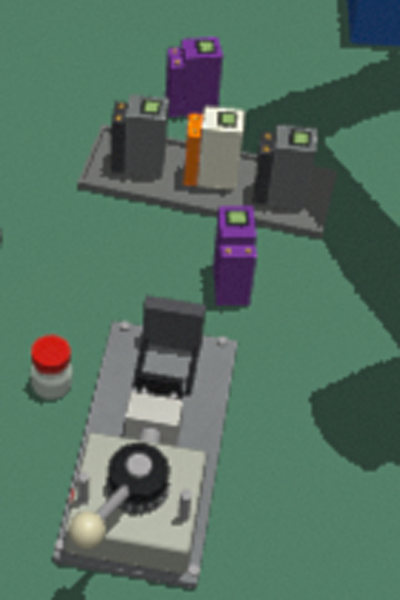

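The task's meter is the one with the white top and orange end, at crop (180,75). Both purple ones are decoys and the greys are bystanders. Next I'll check the wrist camera's geometry so I can plan a closer look.

```bash
python3 - <<'E'
from h import *
s=arm.read_state();print(s['position'])
c,f=cam("wrist");print("campos",(-np.array(c['R']).T@np.array(c['t'])).round(1))
for uv in((320,195),(320,100),(320,240),(0,195)):print(uv,atz("wrist",uv,90).round(),atz("wrist",uv,0).round())
E
```

```text
[ 247.90706412 -573.71280037  231.29102993]
campos [ 187.4 -601.3  374.1]
(320, 195) [ 259. -569.   90.] [ 282. -559.    0.]
(320, 100) [ 173. -606.   90.] [ 168. -608.    0.]
(320, 240) [ 306. -549.   90.] [ 343. -532.    0.]
(0, 195) [ 392. -876.   90.] [ 456. -963.    0.]
```

Request:
play_rows(
  motion=[100,5,5,1,0,0,-8,100,10,10,1,0,0,-15,100,15,15,1,0,0,-19.5,100,20,20,1,0,0,-19.5,100,24,24,1,0,0,-19.5],
)

```text
clock: 1.98
position: [469.7, -351.7, 241.6]
ee_rot: [-0.034, 0.999, -0.0, 0.0]
contact_force: [1.1, -1.4, -0.3]
gripper_width: 85.1
```

Request:
play_rows(
  motion=[100,2.7,3.3,0,0,0,0,100,2.7,3.3,0,0,0,0,100,2.7,3.3,0,0,0,0],
)

```text
clock: 2.35
position: [495.2, -320.3, 241.3]
ee_rot: [-0.034, 0.999, -0.0, -0.0]
contact_force: [0.6, -0.6, 0.2]
gripper_width: 85.3
```

```bash
cat > look.py <<'E'
from h import *
import sys
s=arm.read_state();print(s['clock'],s['position'].round(1),s['ee_rot'].round(4),s['joints'].round(3),s['contact_force'].round(1),s['gripper_width'])
p,d=arm.get_image("wrist");np.save("w_p.npy",p);np.save("w_X.npy",cloud("wrist",d));cv2.imwrite(f"pics/{sys.argv[1]}.png",p[:,:,::-1])
E
python3 look.py w1
```

```text
2.35 [ 495.2 -320.3  241.3] [-3.380e-02  9.994e-01 -0.000e+00 -1.000e-04] [-0.3    0.318 -0.066  0.    -1.187 -1.203] [ 0.6 -0.6  0.2] 85.34289785497094
```

View pics/w1.png

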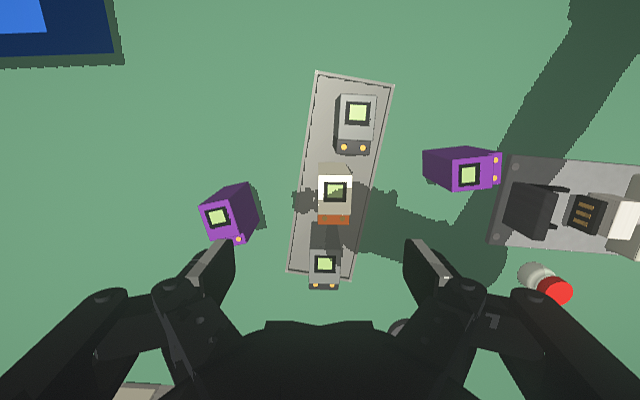

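The wrist view shows the white meter at about (335,193) with its orange end at (333,218). Grey meters are at (356,120) and (323,270). The purple decoys are at (230,212) and (462,170).

```bash
python3 - <<'E'
from h import *
p=np.load("w_p.npy");X=np.load("w_X.npy")
cv2.imwrite("pics/w1c.png",cv2.resize(p[150:240,280:390],(770,630)[:2] if 0 else (660,540),interpolation=2)[:,:,::-1])
hsv=cv2.cvtColor(p,cv2.COLOR_RGB2HSV)
box=(X[...,0]>440)&(X[...,0]<580)&(abs(X[...,1]+300)<45)
top=box&(abs(X[...,2]-96)<6)&(X[...,0]<553)
nl,l,st,c=cv2.connectedComponentsWithStats(top.astype(np.uint8))
for i in range(1,nl):
    if st[i,4]>60:
        q=X[l==i];print("top",c[i].round(),st[i,4],np.median(q,0).round(1),np.percentile(q,[1,99],axis=0).round(1).tolist(),p[l==i].mean(0).round(),cv2.minAreaRect(q[:,:2].astype(np.float32)))
org=box&(hsv[...,0]<20)&(hsv[...,1]>150)
q=X[org];print("org",org.sum(),np.percentile(q,[1,50,99],axis=0).round(1).tolist(),cv2.minAreaRect(q[abs(q[:,2]-84)<6][:,:2].astype(np.float32)))
E
```

```text
top [355. 135.] 312 [ 444.1 -289.1   95.9] [[440.1, -306.4, 94.0], [448.5, -271.0, 97.5]] [176. 177. 168.] ((444.3669738769531, -288.41644287109375), (8.701269149780273, 36.162864685058594), 0.042921874672174454)
top [334. 194.] 1365 [ 505.6 -304.2   96.2] [[484.9, -322.1, 93.5], [528.2, -286.6, 98.0]] [175. 177. 157.] ((506.9457092285156, -303.8470458984375), (44.301849365234375, 35.706356048583984), 3.548748731613159)
org 241 [[533.3, -319.6, 5.4], [539.6, -302.4, 84.1], [574.3, -279.5, 85.5]] ((538.7647094726562, -302.4864501953125), (11.128087997436523, 34.20281982421875), 2.8686797618865967)
```

View pics/w1c.png

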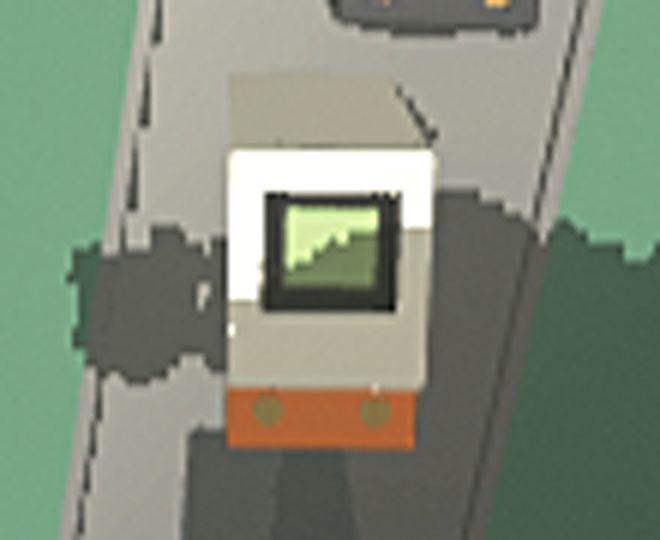

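Top rectangle: 44 x 36 mm, centred at (507,-304) at z 96, yaw 3.5°. That fits the known size, so the meter's middle is at about (514,-303). The jaws are at 93.9°, which is already aligned.

Request:
play_rows(
  motion=[100,1.9,1.7,-4,0,0,0,100,1.9,1.7,-9,0,0,0,100,1.9,1.7,-11,0,0,0,100,1.9,1.7,-11,0,0,0],
)

```text
clock: 2.9
position: [512.6, -304.0, 129.6]
ee_rot: [-0.033, 0.999, 0.001, -0.002]
contact_force: [0.0, -0.7, 0.2]
gripper_width: 85.2
```

```bash
python3 look.py w2; python3 - <<'E'
from h import *
p=np.load("w_p.npy");X=np.load("w_X.npy")
top=(abs(X[...,0]-510)<45)&(abs(X[...,1]+300)<45)&(abs(X[...,2]-96)<6)
nl,l,st,c=cv2.connectedComponentsWithStats(top.astype(np.uint8))
for i in range(1,nl):
    if st[i,4]>200:
        q=X[l==i];print(c[i].round(),st[i,4],np.percentile(q,[1,50,99],axis=0).round(1).tolist(),cv2.minAreaRect(q[:,:2].astype(np.float32)))
E
```

```text
2.9 [ 512.6 -304.   129.6] [-3.270e-02  9.995e-01  6.000e-04 -2.000e-03] [-0.264  0.427 -0.2   -0.    -0.948 -1.241] [ 0.  -0.7  0.2] 85.22886909088913
[321. 210.] 3508 [[486.6, -322.0, 92.2], [506.7, -304.2, 97.9], [530.2, -286.4, 99.6]] ((508.86669921875, -304.0697937011719), (44.338531494140625, 35.999691009521484), 3.250436305999756)
```

View pics/w2.png

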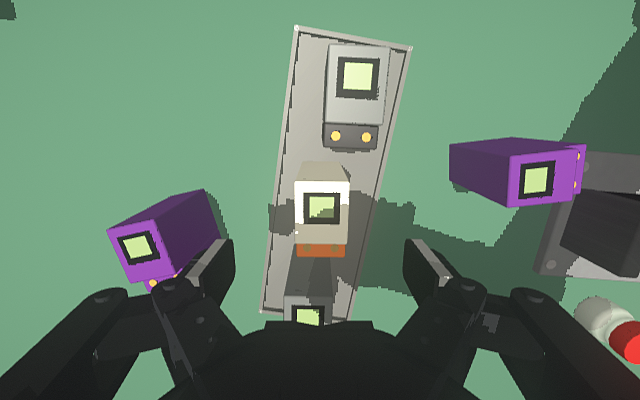

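The meter sits centred between the fingers, with its top at (321,210), and both purple ones are clear of them. Descending now.

Request:
play_rows(
  motion=[100,0.2,0,-4,0,0,0,100,0.2,0,-7,0,0,0,100,0.2,0,-8.6,0,0,0,100,0.2,0,-8.6,0,0,0],
)

```text
clock: 3.45
position: [516.5, -303.6, 45.5]
ee_rot: [-0.034, 0.999, -0.0, -0.0]
contact_force: [1.2, -0.2, 0.0]
gripper_width: 85.3
```

Request:
play_rows(
  motion=[20,0,0,0,0,0,0,20,0,0,0,0,0,0,20,0,0,0,0,0,0,20,0,0,0,0,0,0,20,0,0,0,0,0,0],
)

```text
clock: 4.08
position: [517.0, -303.3, 46.4]
ee_rot: [-0.034, 0.999, -0.0, 0.001]
contact_force: [-0.4, 0.7, 5.8]
gripper_width: 35.4
```

Request:
play_rows(
  motion=[20,0,0,1,0,0,0,20,0,0,5,0,0,0,20,0,0,10,0,0,0,20,0,0,15,0,0,0,20,0,0,15,0,0,0],
)

```text
clock: 4.7
position: [518.6, -304.1, 200.4]
ee_rot: [-0.034, 0.999, -0.002, 0.005]
contact_force: [0.5, 0.3, -2.6]
gripper_width: 35.8
```

```bash
python3 look.py w3; python3 - <<'E'
from h import *
# jig base rim: use both cams, heights
for n in ("scene","side"):
    X=np.load(n+"_X.npy");p=np.load(n+"_p.npy").astype(int)
    m=(X[...,0]>440)&(X[...,0]<620)&(X[...,1]>-75)&(X[...,1]<235)&(X[...,2]>7)&(X[...,2]<120)
    g=p[...,1]-p[...,0]
    m&=g<25
    q=X[m]
    im=np.zeros((330,200),np.uint8)
    H=np.full((330,200),0.)
    for a in q: 
        i=int(a[1]+80);j=int(a[0]-430)
        if 0<=i<330 and 0<=j<200:H[i,j]=max(H[i,j],a[2])
    np.save(n+"_H.npy",H)
    cv2.imwrite(f"pics/H_{n}.png",cv2.resize((H*2).clip(0,255).astype(np.uint8),(400,660)[:2],interpolation=0)[:600])
E
```

```text
4.7 [ 518.6 -304.1  200.4] [-0.034   0.9994 -0.0019  0.0046] [-2.610e-01  3.620e-01 -1.070e-01  1.000e-03 -1.091e+00 -1.243e+00] [ 0.5  0.3 -2.6] 35.76236585021318
```

View pics/w3.png

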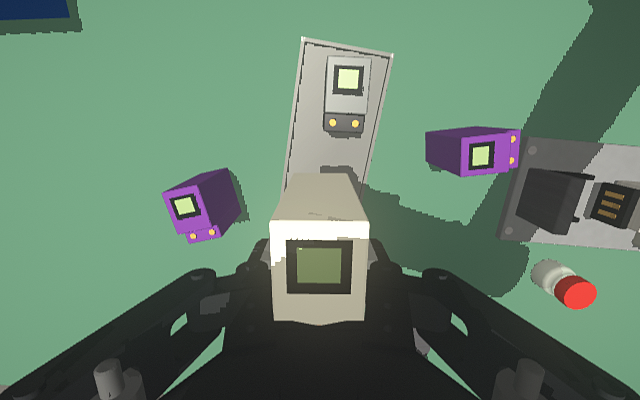

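View pics/H_scene.png

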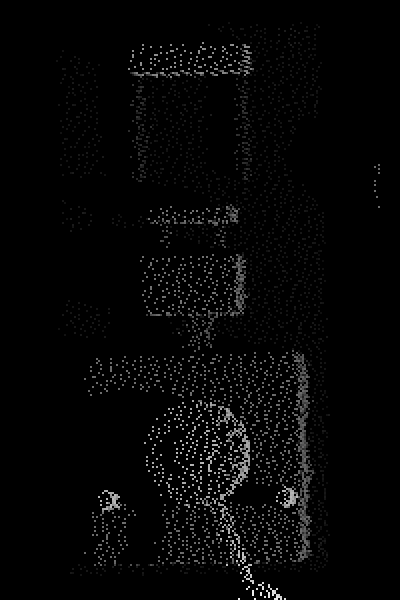

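The meter is held square at (320,270). The jig's jaw and pad show at the right edge, around (550,200) and (610,205). I'll move nearer with the same orientation to measure the jig.

Request:
play_rows(
  motion=[20,2,5,3,0,0,0,20,4,10,5,0,0,0,20,5,14,5,0,0,0,20,5,16,5,0,0,0,20,5,16,5,0,0,0],
)

```text
clock: 5.38
position: [565.4, -142.1, 243.6]
ee_rot: [-0.035, 0.999, 0.0, -0.002]
contact_force: [0.2, -1.4, -1.3]
gripper_width: 35.4
```

```bash
python3 look.py w4; python3 - <<'E'
from h import *
for k in["nest","jig","pivot","ball","pad"]:
    r=arm.place_of(k,"wrist");print(k,[(np.round(x['uv'],1).tolist(),round(x['confidence'],2)) for x in r[:3]])
E
```

```text
5.375 [ 565.4 -142.1  243.6] [-3.460e-02  9.994e-01  2.000e-04 -1.800e-03] [ 3.100e-02  3.070e-01 -7.600e-02 -1.000e-03 -1.191e+00 -1.533e+00] [ 0.2 -1.4 -1.3] 35.414932312538085
nest [([423.3, 145.3], 0.63)]
jig [([474.2, 151.9], 0.89)]
pivot [([601.9, 165.3], 0.95), ([191.5, 45.7], 0.62), ([422.2, 145.6], 0.28)]
ball []
pad [([468.5, 146.4], 0.66)]
```

View pics/w4.png

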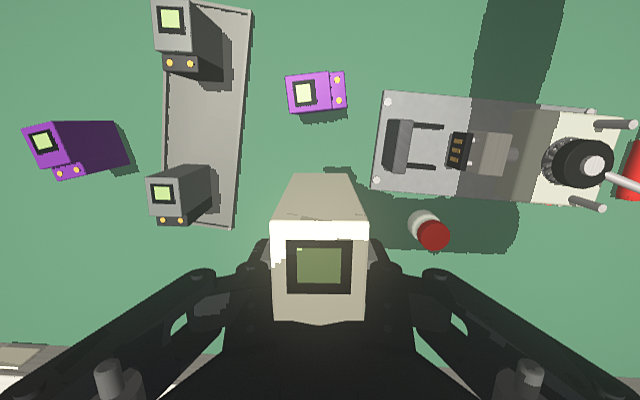

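```bash
python3 - <<'E'
from h import *
X=np.load("w_X.npy");p=np.load("w_p.npy").astype(int)
def rep(nm,m,k=1):
    m=m.astype(np.uint8)
    nl,l,st,c=cv2.connectedComponentsWithStats(m)
    for i in np.argsort(-st[1:,4])[:2]+1:
        q=X[l==i];print(nm,c[i].round(),st[i,4],np.median(q,0).round(1),cv2.minAreaRect(q[:,:2].astype(np.float32)))
r=(X[...,0]>440)&(X[...,0]<610)&(X[...,1]>-80)&(X[...,1]<235)
ng=(p[...,1]-p[...,0]<20)
rep("jawtop",r&(abs(X[...,2]-72)<4)&(X[...,1]<0))
rep("base",r&(abs(X[...,2]-12)<5)&ng&(X[...,1]<90))
rep("guide",r&(abs(X[...,2]-26)<4)&ng&(X[...,1]<90)&(X[...,1]>-50))
rep("ram",r&(abs(X[...,2]-58)<4)&ng&(X[...,1]<95)&(X[...,1]>10))
rep("hous",r&(abs(X[...,2]-55)<4)&ng&(X[...,1]>85))
hub=r&(abs(X[...,2]-83)<8)&(X[...,1]>100)
q=X[hub];print('hub z',np.percentile(q,[2,50,98],axis=0).round(1).tolist())
m=r&(abs(X[...,2]-12)<5)&ng&(X[...,1]<90)
# edges of base: per-y-bin min/max x
q=X[m]
lo=[];hi=[]
for y in range(-60,85,5):
    s=q[(q[:,1]>=y)&(q[:,1]<y+5)]
    if len(s)>10: lo.append((y+2.5,np.percentile(s[:,0],1)));hi.append((y+2.5,np.percentile(s[:,0],99)))
for e in(lo,hi):
    e=np.array(e);k=np.polyfit(e[:,0],e[:,1],1);print("edge slope",k,np.std(e[:,1]-np.polyval(k,e[:,0])))
e=[]
for x in range(465,590,5):
    s=q[(q[:,0]>=x)&(q[:,0]<x+5)]
    if len(s)>10:e.append((x+2.5,np.percentile(s[:,1],.5)))
e=np.array(e);k=np.polyfit(e[:,0],e[:,1],1);print("end",k,e.round(1)[::4].tolist())
for uv,z in(((423.3,145.3),12),((474.2,151.9),0),((601.9,165.3),103.5)):print(atz("wrist",uv,z).round(1))
E
```

```text
jawtop [402. 146.] 807 [523.1 -54.8  72.1] ((524.4953002929688, -54.24312973022461), (16.424089431762695, 59.97455596923828), 88.90795135498047)
base [435. 142.] 8643 [512.2   5.8  12.2] ((525.8133544921875, 9.614860534667969), (162.3957977294922, 129.94993591308594), 89.09032440185547)
guide [428. 125.] 151 [499.4 -12.   26.2] ((499.2452087402344, -12.322591781616211), (37.57246780395508, 5.853318214416504), 88.90220642089844)
guide [421. 166.] 145 [550.9 -13.4  26. ] ((551.0909423828125, -13.079174041748047), (38.4791259765625, 6.052051544189453), 88.70763397216797)
ram [494. 153.] 1123 [525.9  58.   57. ] ((526.6344604492188, 58.93999481201172), (31.05513572692871, 49.729766845703125), 88.95176696777344)
ram [465. 151.] 317 [525.3  23.1  57.8] ((525.9153442382812, 24.10352325439453), (9.099875450134277, 43.79497146606445), 88.531005859375)
hous [555. 155.] 5262 [516.7 124.6  55. ] ((528.41064453125, 146.0311737060547), (106.74897766113281, 109.95228576660156), 88.66044616699219)
hub z [[482.1, 117.4, 76.0], [528.0, 140.0, 85.8], [573.0, 174.3, 90.5]]
edge slope [1.4322679e-02 4.6192469e+02] 0.49109376157007056
edge slope [2.01425470e-02 5.88899443e+02] 0.5714995315168419
end [-1.83374627e-02 -6.14110082e+01] [[467.5, -69.8], [487.5, -70.4], [507.5, -70.7], [527.5, -71.3], [547.5, -71.8], [567.5, -71.6], [587.5, -71.3]]
[527.   -9.8  12. ]
[532.1  65.6   0. ]
[528.4 140.2 103.5]
```

```bash
python3 - <<'E'
from h import *
from scipy.spatial.transform import Rotation as Ro
X=np.load("w_X.npy");p=np.load("w_p.npy").astype(int)
s=arm.read_state();R=Ro.from_quat(s['ee_rot']).as_matrix();T=(X-s['position'])@R
m=(abs(T[...,0])<60)&(abs(T[...,1])<30)&(T[...,2]<-40)&(T[...,2]>-60)
m[330:]=0
nl,l,st,c=cv2.connectedComponentsWithStats(m.astype(np.uint8))
for i in np.argsort(-st[1:,4])[:3]+1:
    q=T[l==i];print(c[i].round(),st[i],np.percentile(q,[1,50,99],axis=0).round(1).tolist(),cv2.minAreaRect(q[:,:2].astype(np.float32)))
# rear top edge row at u 320
for v in range(200,330,6):print(v,T[v,320].round(1),p[v,320])
E
```

```text
[318. 267.] [  234   211   170   114 12071] [[-9.9, -27.9, -56.9], [11.7, -0.0, -49.0], [31.7, 27.9, -41.0]] ((9.89538860321045, 0.0253448486328125), (44.25384521484375, 59.92695236206055), 0.40298837423324585)
200 [ 31.3   0.7 -22.8] [182 178 156]
206 [ 31.3   0.7 -31.6] [183 179 157]
212 [ 31.8   0.6 -40.6] [184 180 156]
218 [ 31.5   0.6 -46.5] [187 182 159]
224 [ 30.    0.6 -48.4] [255 255 252]
230 [ 27.7   0.6 -48.3] [255 255 253]
236 [ 25.5   0.6 -48.7] [255 255 253]
242 [ 23.4   0.6 -49.2] [80 77 63]
248 [ 21.6   0.6 -50.2] [113 122  88]
254 [ 19.2   0.6 -50.1] [130 143 100]
260 [ 16.6   0.6 -49.6] [128 141  99]
266 [ 14.2   0.7 -49.8] [126 140  98]
272 [ 11.9   0.7 -50.1] [123 136  94]
278 [  8.9   0.7 -49.2] [122 137  95]
284 [  6.3   0.7 -49. ] [61 59 51]
290 [  3.6   0.7 -48.9] [62 60 51]
296 [  0.6   0.7 -48.3] [184 180 157]
302 [ -1.8   0.7 -48.5] [182 178 156]
308 [ -4.8   0.7 -48.2] [182 178 156]
314 [ -6.7   0.7 -49.1] [181 177 155]
320 [-10.6   0.8 -47.7] [181 177 155]
326 [  8.6   0.6 -73.8] [33 34 31]
```

Jig from the wrist view: yaw 88.95°, origin about (526.7, 63.8), with part sizes matching (jaw 16x60, housing 107x110). The pad face is at jig x ≈ -44, so the free length is 66 mm. The meter sits 1.4 mm behind the TCP, so the TCP should be at about (525.3,-11.9) with a turn of +85°.

Request:
play_rows(
  motion=[20,-1,2.5,0,0,0,10.6,20,-2,5,-1,0,0,21.2,20,-3,7.5,-2,0,0,31.8,20,-4,10,-3,0,0,42.4,20,-4,13,-4,0,0,53],
)

```text
clock: 6.3
position: [525.8, -13.3, 205.3]
ee_rot: [-0.478, 0.878, -0.0, 0.0]
contact_force: [-0.3, -0.0, -0.9]
gripper_width: 35.3
```

Request:
play_rows(
  motion=[20,0,0,0,0,0,10.6,20,0,0,0,0,0,21.2,20,0,0,0,0,0,32,20,0,0,0,0,0,32,20,0,0,0,0,0,32],
)

```text
clock: 6.92
position: [526.4, -13.6, 205.3]
ee_rot: [-0.699, 0.715, -0.0, 0.0]
contact_force: [-0.7, -0.2, -1.0]
gripper_width: 35.3
```

```bash
python3 look.py w5; python3 - <<'E'
from h import *
s=arm.read_state();q=s['ee_rot'];print("jawang",2*np.degrees(np.arctan2(q[1],q[0]))-90)
for n in("scene","side"):
    p,d=arm.get_image(n);cv2.imwrite(f"pics/{n}1.png",p[:,:,::-1])
E
```

```text
6.925 [526.4 -13.6 205.3] [-0.6989  0.7152 -0.      0.    ] [ 0.283  0.239 -0.272  0.    -1.06  -0.306] [-0.7 -0.2 -1. ] 35.304209556180425
jawang 178.7163162610512
```

View pics/w5.png

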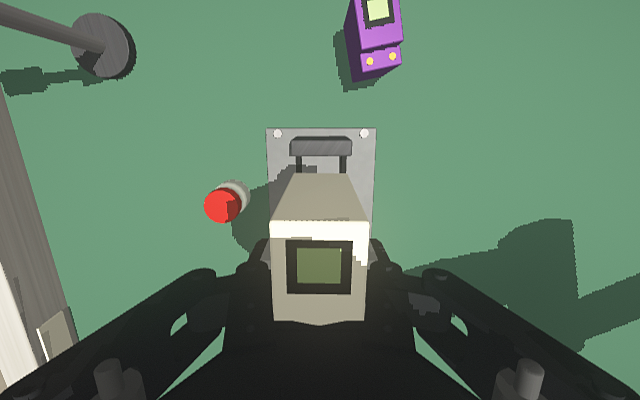

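View pics/side1.png

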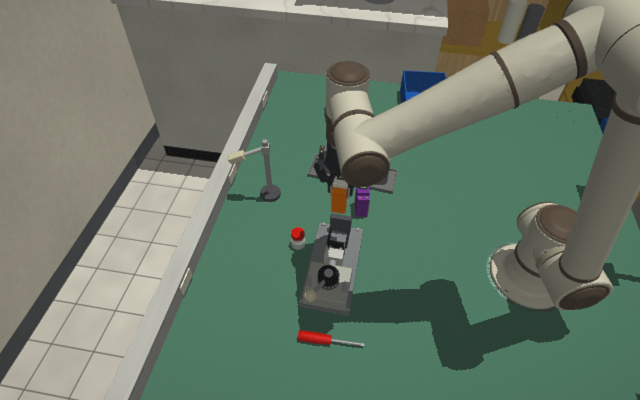

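The wrist view shows the jaw at (320,145) and both guides behind the meter. The orange end faces the pad, as the side view confirms at (339,197). I'll measure the jaw and meter together in this view.

```bash
cat > rel.py <<'E'
from h import *
from scipy.spatial.transform import Rotation as Ro
X=np.load("w_X.npy")
s=arm.read_state();R=Ro.from_quat(s['ee_rot']).as_matrix();T=(X-s['position'])@R
def rep(nm,m,mn=60):
    nl,l,st,c=cv2.connectedComponentsWithStats(m.astype(np.uint8))
    for i in np.argsort(-st[1:,4])[:2]+1:
        if st[i,4]>mn:
            q=X[l==i];t=T[l==i];print(nm,c[i].round(),st[i,4],"world",np.median(q,0).round(1),np.array(cv2.minAreaRect(q[:,:2].astype(np.float32))[0]).round(1),[np.round(a,1) for a in cv2.minAreaRect(q[:,:2].astype(np.float32))[1:]],"tool1-99",np.percentile(t,[1,99],axis=0).round(1).tolist())
r=(X[...,0]>440)&(X[...,0]<610)&(X[...,1]>-90)&(X[...,1]<60)
rep("jawtop",r&(abs(X[...,2]-72)<4))
rep("guide",r&(abs(X[...,2]-26)<4))
m=(abs(T[...,0])<60)&(abs(T[...,1])<19)&(T[...,2]<-43)&(T[...,2]>-60);m[330:]=0
rep("metertop",m)
m=(abs(T[...,0]-31)<4)&(abs(T[...,1])<19)&(T[...,2]>-45)&(T[...,2]<-5)
rep("rear",m)
E
python3 rel.py
```

```text
jawtop [321. 147.] 1029 world [524.6 -53.8  71.9] [525.  -53.4] [array([15.8, 59.6]), np.float64(88.8)] tool1-99 [[32.5, -28.1, 131.8], [47.9, 30.0, 135.8]]
guide [343. 164.] 85 world [499.4 -29.2  26. ] [499.4 -29. ] [array([18.9,  4.7]), np.float64(89.9)] tool1-99 [[6.8, 24.2, 178.2], [25.6, 29.1, 181.0]]
guide [298. 164.] 83 world [551.2 -30.4  25.8] [551.1 -30.1] [array([18.9,  4.7]), np.float64(87.4)] tool1-99 [[6.9, -27.5, 178.0], [25.6, -22.6, 180.7]]
metertop [320. 267.] 10318 world [527.2 -29.  255.3] [526.2 -25.2] [array([44.5, 38. ]), np.float64(88.8)] tool1-99 [[-7.9, -18.6, -51.8], [33.6, 17.3, -44.1]]
rear [319. 203.] 2208 world [526.9 -46.9 235. ] [526.7 -46.8] [array([ 1.6, 35.8]), np.float64(88.3)] tool1-99 [[33.0, -18.2, -44.8], [33.9, 16.1, -5.8]]
```

Request:
play_rows(
  motion=[20,-0.1,0.4,-4,0,0,0,20,-0.1,0.4,-9,0,0,0,20,-0.1,0.4,-12,0,0,0,20,-0.1,0.4,-13,0,0,0,20,-0.1,0.4,-13,0,0,0],
)

```text
clock: 7.7
position: [525.8, -9.2, 75.5]
ee_rot: [-0.7, 0.714, -0.0, -0.0]
contact_force: [-0.9, -0.2, -1.6]
gripper_width: 35.5
```

```bash
python3 look.py w6; python3 rel.py; python3 - <<'E'
from h import *
for n in("scene","side"):
    p,d=arm.get_image(n);np.save(n+"_X2.npy",cloud(n,d))
    cv2.imwrite(f"pics/{n}2.png",cv2.resize((p[130:280,300:500] if n=="scene" else p[150:320,280:420]),None,fx=3.5,fy=3.5,interpolation=2)[:,:,::-1])
E
```

```text
7.7 [525.8  -9.2  75.5] [-7.001e-01  7.141e-01 -1.000e-04 -1.000e-04] [ 0.291  0.39  -0.435  0.    -0.746 -0.312] [-0.9 -0.2 -1.6] 35.52836364491301
jawtop [322. 164.] 3472 world [525.2 -53.7  72.8] [525.3 -53.2] [array([16. , 60.1]), np.float64(89.0)] tool1-99 [[36.5, -28.8, 2.0], [52.0, 29.2, 7.7]]
jawtop [320. 185.] 235 world [527.  -42.5  72.2] [526.7 -42.5] [array([ 0.8, 34.9]), np.float64(88.9)] tool1-99 [[33.0, -17.9, 0.3], [33.8, 16.2, 8.1]]
guide [358. 188.] 150 world [499.3 -29.1  26.7] [499.8 -25.8] [array([ 5.9, 17.5]), np.float64(2.2)] tool1-99 [[9.6, 23.3, 48.3], [26.0, 29.2, 53.8]]
guide [283. 186.] 93 world [552.6 -32.   26.8] [552.2 -29.9] [array([11.9,  5.5]), np.float64(83.1)] tool1-99 [[15.0, -28.6, 48.2], [26.2, -22.8, 50.9]]
metertop [320. 267.] 10319 world [527.1 -24.6 126.3] [526.1 -20.7] [array([44.5, 38. ]), np.float64(88.6)] tool1-99 [[-8.1, -18.6, -52.0], [33.5, 17.4, -44.1]]
rear [319. 203.] 2223 world [526.9 -42.4 105.9] [526.9 -42.4] [array([ 1.4, 35.5]), np.float64(88.6)] tool1-99 [[32.8, -18.3, -44.9], [33.8, 16.1, -5.6]]
```

View pics/w6.png

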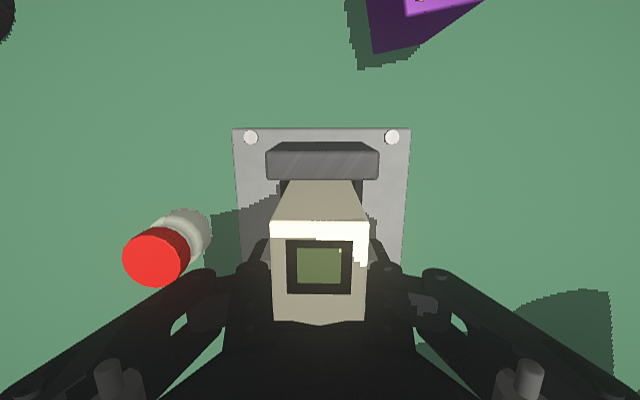

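View pics/scene2.png

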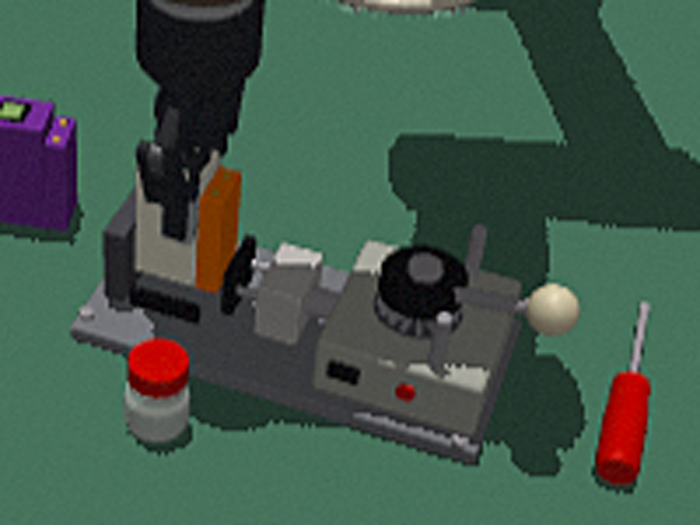

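The gap from jaw to meter is about 2.8 mm and the meter is centred over the guides. The scene crop shows the pad still ahead of the orange face. Lowering gently.

Request:
play_rows(
  motion=[20,-0.1,0,-0.8,0,0,0,20,-0.1,0,-1.5,0,0,0,20,-0.1,0,-1.8,0,0,0,20,-0.1,0,-1.9,0,0,0,20,-0.1,0,-1.9,0,0,0],
)

```text
clock: 8.48
position: [524.5, -9.2, 56.3]
ee_rot: [-0.7, 0.714, -0.0, -0.0]
contact_force: [-0.4, -0.0, -1.8]
gripper_width: 35.1
```

Request:
play_rows(
  motion=[20,0,0,-0.1,0,0,0,20,0,0,-0.2,0,0,0,20,0,0,-0.2,0,0,0],
)

```text
clock: 8.85
position: [524.3, -9.2, 54.3]
ee_rot: [-0.7, 0.714, 0.0, -0.0]
contact_force: [-0.7, -0.0, -2.5]
gripper_width: 35.3
```

Request:
play_rows(
  motion=[20,0,0,-0.1,0,0,0,20,0,0,-0.1,0,0,0],
)

```text
clock: 9.1
position: [524.3, -9.2, 53.2]
ee_rot: [-0.7, 0.714, 0.0, -0.0]
contact_force: [-0.3, -0.0, -0.9]
gripper_width: 35.3
```

Request:
play_rows(
  motion=[20,0,0,-0.1,0,0,0,20,0,0,-0.1,0,0,0],
)

```text
clock: 9.35
position: [524.5, -9.2, 52.4]
ee_rot: [-0.7, 0.714, -0.0, 0.0]
contact_force: [-0.1, -1.7, -0.8]
gripper_width: 35.4
```

Request:
play_rows(
  motion=[20,0,0,-0.1,0,0,0,20,0,0,-0.1,0,0,0],
)

```text
clock: 9.6
position: [524.5, -9.2, 52.3]
ee_rot: [-0.7, 0.714, -0.0, 0.0]
contact_force: [-2.5, 0.2, 6.2]
gripper_width: 35.7
```

```bash
python3 look.py w7; python3 rel.py; python3 - <<'E'
from h import *
p,d=arm.get_image("scene");cv2.imwrite("pics/scene3.png",cv2.resize(p[130:280,300:500],None,fx=3.5,fy=3.5,interpolation=2)[:,:,::-1])
E
```

```text
9.6 [524.5  -9.2  52.3] [-7.002e-01  7.139e-01 -2.000e-04  1.000e-04] [ 0.292  0.422 -0.46   0.    -0.688 -0.312] [-2.5  0.2  6.2] 35.73352293284644
jawtop [319. 173.] 4735 world [524.6 -53.8  72. ] [524.7 -53.3] [array([16. , 60.2]), np.float64(88.9)] tool1-99 [[36.4, -29.9, -21.2], [51.9, 27.8, -16.3]]
jawtop [320. 197.] 362 world [524.6 -42.6  72.2] [524.8 -42.5] [array([ 1.1, 35.2]), np.float64(88.4)] tool1-99 [[32.9, -18.2, -23.5], [33.8, 16.2, -15.7]]
guide [319. 146.] 176 world [524.7 -61.2  27.5] [524.9 -61.2] [array([ 0.4, 56.7]), np.float64(89.1)] tool1-99 [[51.8, -28.8, 22.6], [52.1, 26.0, 30.3]]
guide [362. 198.] 122 world [498.4 -28.9  26. ] [498.8 -26.7] [array([ 5.5, 12.8]), np.float64(7.7)] tool1-99 [[12.2, 21.9, 25.1], [24.3, 27.9, 27.6]]
metertop [320. 267.] 10321 world [525.3 -24.7 102.3] [524.2 -21. ] [array([44.1, 38. ]), np.float64(88.9)] tool1-99 [[-8.1, -18.6, -52.0], [33.5, 17.3, -44.2]]
rear [319. 204.] 2104 world [525.1 -42.6  82.8] [524.9 -42.6] [array([ 1.4, 35.6]), np.float64(88.7)] tool1-99 [[32.8, -18.3, -44.8], [33.8, 16.1, -8.6]]
```

View pics/scene3.png

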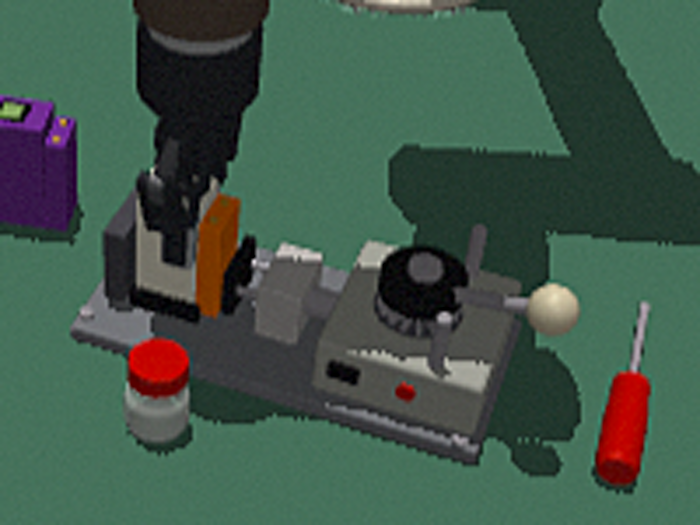

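The meter's top reads z 102 (12 + 90), so it stands on the floor, and the force is now +6 N. Releasing.

Request:
play_rows(
  motion=[55,0,0,0,0,0,0,80,0,0,0,0,0,0,90,0,0,0,0,0,0,90,0,0,0,0,0,0],
)

```text
clock: 10.2
position: [524.5, -9.2, 51.2]
ee_rot: [-0.7, 0.714, 0.0, -0.0]
contact_force: [-0.8, 0.3, 0.0]
gripper_width: 76.8
```

Request:
play_rows(
  motion=[90,0,0,2,0,0,0,90,0,0,6,0,0,0,90,0,0,11,0,0,0,90,0,0,15,0,0,0,90,0,0,15,0,0,0],
)

```text
clock: 10.82
position: [526.4, -8.8, 205.0]
ee_rot: [-0.7, 0.714, -0.002, 0.003]
contact_force: [-0.7, -0.9, -0.3]
gripper_width: 76.8
```

```bash
python3 look.py w8; python3 rel.py|cut -c1-130; python3 - <<'E'
from h import *
p,d=arm.get_image("scene");cv2.imwrite("pics/scene4.png",cv2.resize(p[130:280,300:500],None,fx=3.5,fy=3.5,interpolation=2)[:,:,::-1])
E
```

```text
10.825 [526.4  -8.8 205. ] [-0.7002  0.7139 -0.0023  0.0035] [ 2.920e-01  2.350e-01 -2.780e-01  1.000e-03 -1.049e+00 -3.120e-01] [-0.7 -0.9 -0.3] 76.75148238546353
jawtop [322. 142.] 997 world [522.4 -53.8  69.5] [522.2 -53.7] [array([15.4, 59. ]), np.float64(88.9)] tool1-99 [[37.3, -27.0, 131
guide [299. 171.] 199 world [548.9 -17.3  23.3] [548.8 -17.5] [array([46. ,  5.9]), np.float64(88.3)] tool1-99 [[-14.6, -26.5, 177
guide [345. 170.] 175 world [496.3 -18.6  23.7] [496.6 -15.8] [array([ 5.7, 47.4]), np.float64(0.5)] tool1-99 [[-15.7, 25.4, 177.3
```

View pics/scene4.png

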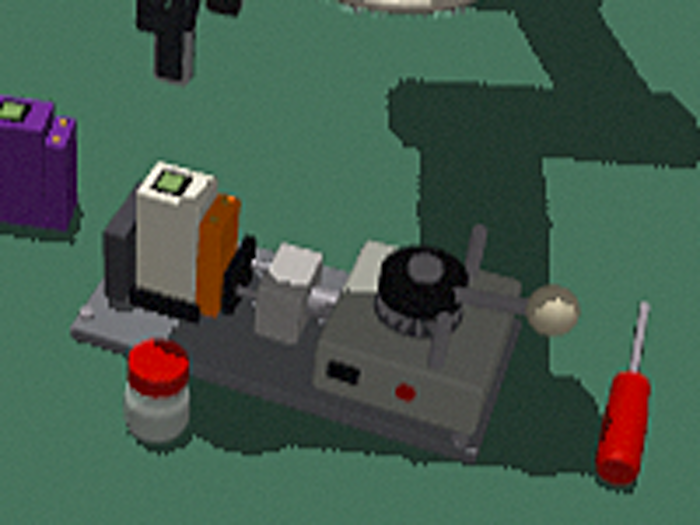

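View pics/w8.png

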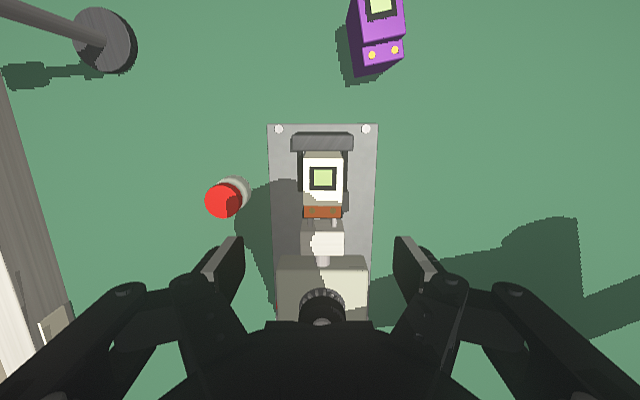

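The meter stands released, upright, orange end to the pad, with its top at (322,178) in the wrist view. Next is the lever. The scene places the ball near (562,222), lever ≈ +0.4 rad. I'll go above it with the jaws across the lever.

Request:
play_rows(
  motion=[90,0.7,5,0,0,0,-6,90,1.5,10,0,0,0,-12,90,2.3,15,0,0,0,-18,90,3,20,0,0,0,-23,90,3.3,22.5,0,0,0,-23],
)

```text
clock: 11.55
position: [556.7, 217.6, 199.0]
ee_rot: [-0.545, 0.839, 0.0, -0.002]
contact_force: [-1.3, -0.5, 0.8]
gripper_width: 77.1
```

Request:
play_rows(
  motion=[90,0,0,0,0,0,0,90,0,0,0,0,0,0],
)

```text
clock: 11.8
position: [556.9, 214.7, 200.5]
ee_rot: [-0.544, 0.839, 0.0, -0.001]
contact_force: [0.6, -0.4, 0.2]
gripper_width: 76.7
```

```bash
python3 look.py w9; cat > ball.py <<'E'
from h import *
from scipy.optimize import least_squares
X=np.load("w_X.npy");p=np.load("w_p.npy").astype(int)
s=arm.read_state();pos=s['position']
r=(np.hypot(X[...,0]-562,X[...,1]-220)<float(__import__('sys').argv[1]) if len(__import__('sys').argv)>1 else np.hypot(X[...,0]-562,X[...,1]-220)<60)
m=r&(X[...,2]>95)&(X[...,2]<160)&(p[...,0]>p[...,2]+15)&(p[...,0]>90)
nl,l,st,c=cv2.connectedComponentsWithStats(m.astype(np.uint8))
i=np.argmax(st[1:,4])+1;q=X[l==i];print(c[i],st[i])
f=least_squares(lambda a:np.linalg.norm(q-a,axis=1)-15,q.mean(0)-[0,0,10],loss='soft_l1');b=f.x
print("ball",b.round(1),"rms",np.sqrt(np.mean(f.fun**2)).round(2))
O=np.array([526.7,63.8]);a=np.radians(88.95);ex=np.array([np.cos(a),np.sin(a)]);ey=np.array([-ex[1],ex[0]])
P=O+80*ex;v=b[:2]-P;print("pivot",P.round(1),"r",np.hypot(*v).round(1),"lever",-np.arctan2(v@ey,v@ex), "worlddir",np.degrees(np.arctan2(v[1],v[0])))
E
python3 ball.py; python3 - <<'E'
from h import *
s=arm.read_state();q=s['ee_rot'];print("jawang",(2*np.degrees(np.arctan2(q[1],q[0]))-90)%360)
print(arm.place_of("ball","wrist"),arm.place_of("pivot","wrist"))
E
```

```text
11.8 [556.9 214.7 200.5] [-0.5435  0.8394  0.     -0.0011] [ 0.639  0.361 -0.109 -0.    -1.103 -1.06 ] [ 0.6 -0.4  0.2] 76.70686531292749
[323.13160855 208.4904387 ] [307 192  34  34 889]
ball [558.7 224.  108.2] rms 0.48
pivot [528.2 143.8] r 85.8 lever 0.3455730114603724 worlddir 69.15012492969464
jawang 155.81393239214458
[] [{'uv': [314.0, 103.5], 'confidence': 0.66}]
```

View pics/w9.png

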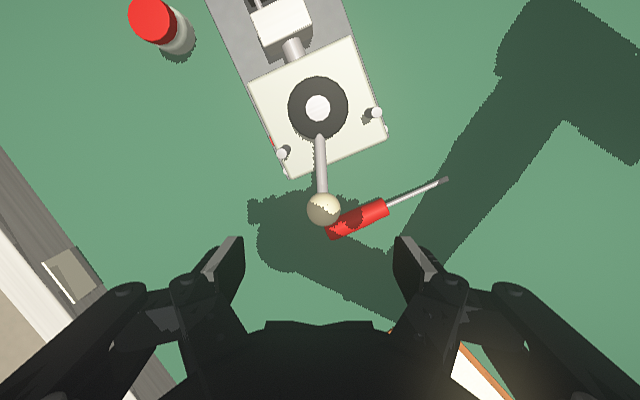

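The ball is at (323,208), giving (558.7,224,108.2). Its radius of 85.8 mm from the pivot agrees, and the height shows the lever resting on the tooth tips (lift ≈ 5 mm), lever +0.35 rad. Descending to grip it.

Request:
play_rows(
  motion=[90,0.2,0.9,-3,0,0,3.3,90,0.2,0.9,-7,0,0,3.3,90,0.2,0.9,-10,0,0,3.3,90,0.2,0.9,-11,0,0,3.3,90,0.2,0.9,-11,0,0,3.3],
)

```text
clock: 12.58
position: [559.6, 224.3, 91.5]
ee_rot: [-0.567, 0.823, -0.0, -0.0]
contact_force: [-1.2, -0.5, 0.5]
gripper_width: 76.7
```

```bash
python3 look.py w10;python3 ball.py
```

```text
12.575 [559.6 224.3  91.5] [-5.674e-01  8.234e-01 -1.000e-04 -1.000e-04] [ 0.65   0.478 -0.226  0.    -0.867 -1.014] [-1.2 -0.5  0.5] 76.7180843204146
[324.19185645 259.30400276] [ 294  230   61   61 2898]
ball [559.  224.9 108.8] rms 0.46
pivot [528.2 143.8] r 86.7 lever 0.3454108109027887 worlddir 69.15941833707885
```

View pics/w10.png

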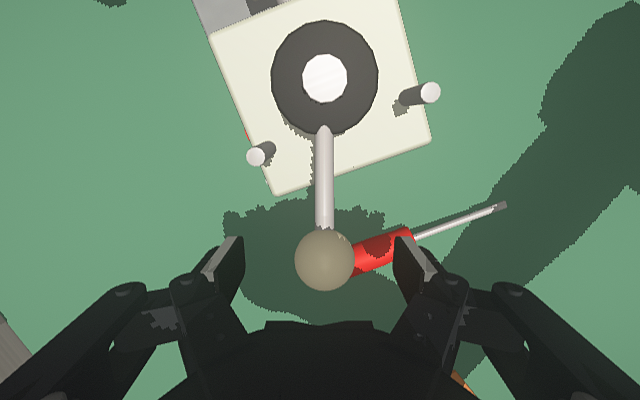

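The ball is centred between the fingers at (324,259). Closing on it.

Request:
play_rows(
  motion=[60,0,0,-0.2,0,0,0,15,0,0,-0.2,0,0,0,15,0,0,-0.2,0,0,0,15,0,0,-0.2,0,0,0,15,0,0,-0.2,0,0,0],
)

```text
clock: 13.25
position: [559.8, 225.2, 89.9]
ee_rot: [-0.568, 0.823, -0.0, 0.001]
contact_force: [-0.5, 0.9, 3.6]
gripper_width: 27.0
```

Request:
play_rows(
  motion=[15,0,0,0.2,0,0,0,15,0,0,0.5,0,0,0,15,0,0,0.7,0,0,0,15,0,0,0.7,0,0,0],
)

```text
clock: 13.75
position: [559.0, 224.5, 95.6]
ee_rot: [-0.568, 0.823, 0.0, -0.001]
contact_force: [1.5, 0.9, -6.4]
gripper_width: 27.2
```

```bash
cat > arc.py <<'E'
import numpy as np,sys
th0,r=float(sys.argv[1]),float(sys.argv[2])
for d in map(float,sys.argv[3:]):
    a=np.radians(th0);b=np.radians(th0+d);print(d,(r*(np.cos(b)-np.cos(a))/10).round(2),(r*(np.sin(b)-np.sin(a))/10).round(2))
E
python3 arc.py 69.1 86 10 20 30 40 50; python3 arc.py 119.1 86 10 17
```

```text
10.0 -1.44 0.41
20.0 -2.93 0.56
30.0 -4.43 0.46
40.0 -5.88 0.09
50.0 -7.25 -0.52
10.0 -1.24 -0.84
17.0 -2.01 -1.55
```

Request:
play_rows(
  motion=[15,-1.44,0.41,0,0,0,10,15,-2.93,0.56,0,0,0,20,15,-4.43,0.46,0,0,0,30,15,-5.88,0.09,0,0,0,40,15,-7.25,-0.52,0,0,0,50],
)

```text
clock: 14.38
position: [486.7, 220.5, 96.2]
ee_rot: [0.864, -0.504, 0.0, -0.001]
contact_force: [2.5, 2.3, -6.3]
gripper_width: 27.1
```

Request:
play_rows(
  motion=[15,-1.24,-0.84,0,0,0,10,15,-2.01,-1.55,0,0,0,17,15,-2.01,-1.55,0,0,0,17],
)

```text
clock: 14.75
position: [466.8, 205.2, 96.6]
ee_rot: [0.928, -0.373, 0.0, -0.001]
contact_force: [-0.7, 5.3, -5.4]
gripper_width: 26.9
```

```bash
python3 look.py w11
```

```text
14.75 [466.8 205.2  96.6] [ 9.276e-01 -3.735e-01  2.000e-04 -1.200e-03] [ 0.732  0.337 -0.453 -0.001 -0.779  0.074] [-0.7  5.3 -5.4] 26.88894323325477
```

View pics/w11.png

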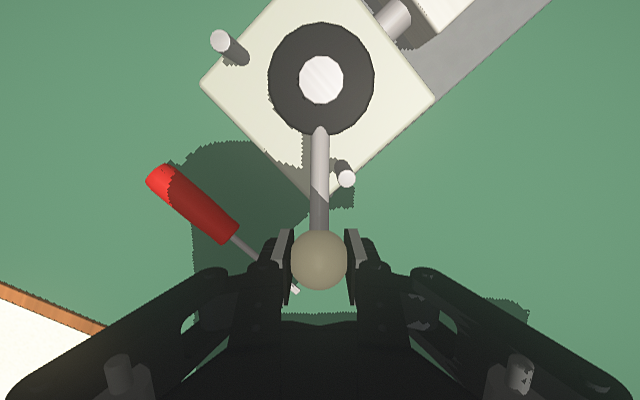

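The lever swung back to about -0.8 rad, with the rod at (320,170) and the post at (346,178). Lowering onto the serrations.

Request:
play_rows(
  motion=[15,0,0,-0.4,0,0,0,15,0,0,-0.8,0,0,0,15,0,0,-0.8,0,0,0],
)

```text
clock: 15.18
position: [466.9, 206.6, 89.9]
ee_rot: [0.927, -0.374, -0.0, -0.002]
contact_force: [-7.9, 9.9, 7.0]
gripper_width: 27.1
```

Request:
play_rows(
  motion=[15,0,0,-0.3,0,0,0,15,0,0,-0.3,0,0,0],
)

```text
clock: 15.42
position: [467.0, 207.4, 88.4]
ee_rot: [0.927, -0.374, 0.0, -0.002]
contact_force: [-12.8, 10.3, 14.6]
gripper_width: 27.2
```

```bash
python3 arc.py 134.5 87 -5 -10 -15 -20 -25
```

```text
-5.0 0.56 0.51
-10.0 1.17 0.96
-15.0 1.81 1.37
-20.0 2.49 1.71
-25.0 3.19 2.0
```

Request:
play_rows(
  motion=[15,0.56,0.51,0,0,0,-5,15,1.17,0.96,0,0,0,-10],
)

```text
clock: 15.68
position: [478.7, 216.0, 86.7]
ee_rot: [0.891, -0.455, -0.0, -0.002]
contact_force: [-6.3, 8.2, 2.4]
gripper_width: 27.2
```

Request:
play_rows(
  motion=[15,0.64,0.41,-0.1,0,0,-5,15,1.32,0.75,-0.2,0,0,-10],
)

```text
clock: 15.92
position: [492.1, 224.1, 85.4]
ee_rot: [0.847, -0.531, -0.0, -0.002]
contact_force: [-8.8, 8.4, 8.8]
gripper_width: 26.7
```

```bash
python3 look.py w12; cat > pad.py <<'E'
from h import *
import sys
p,d=arm.get_image("scene");X=cloud("scene",d)
cv2.imwrite(f"pics/{sys.argv[1]}.png",cv2.resize(p[130:280,300:500],None,fx=3.5,fy=3.5,interpolation=2)[:,:,::-1])
O=np.array([526.7,66.8]);a=np.radians(88.95);ex=np.array([np.cos(a),np.sin(a)]);ey=np.array([-ex[1],ex[0]])
J=np.stack([(X[...,:2]-O)@ex,(X[...,:2]-O)@ey,X[...,2]],-1)
m=(abs(J[...,1])<20)&(abs(J[...,2]-57)<4)&(J[...,0]>-30)&(J[...,0]<25)
q=J[m];print("ram x range",np.percentile(q[:,0],[1,3,50,97,99]).round(1),m.sum())
for k,v in (("blk",m&(p.max(-1)<70)),("wht",m&(p.min(-1)>95))):
    if v.sum()>5:print(k,np.percentile(J[v][:,0],[2,50,98]).round(1),v.sum())
m=(abs(J[...,1])<26)&(abs(J[...,2]-102)<4)&(J[...,0]<-40)
if m.sum()>20:print("metertop",np.percentile(J[m],[2,50,98],axis=0).round(1).tolist())
E
python3 pad.py s5
```

```text
15.925 [492.1 224.1  85.4] [ 8.474e-01 -5.309e-01 -4.000e-04 -2.000e-03] [ 0.726  0.396 -0.39  -0.003 -0.781 -0.273] [-8.8  8.4  8.8] 26.703067413539966
ram x range [-19.6 -19.   -4.5   8.8   9.3] 145
wht [-19.2  -4.5   8.9] 143
metertop [[-1070.4, -22.0, 98.4], [-88.7, -2.6, 101.3], [-63.9, 19.9, 105.5]]
```

View pics/s5.png

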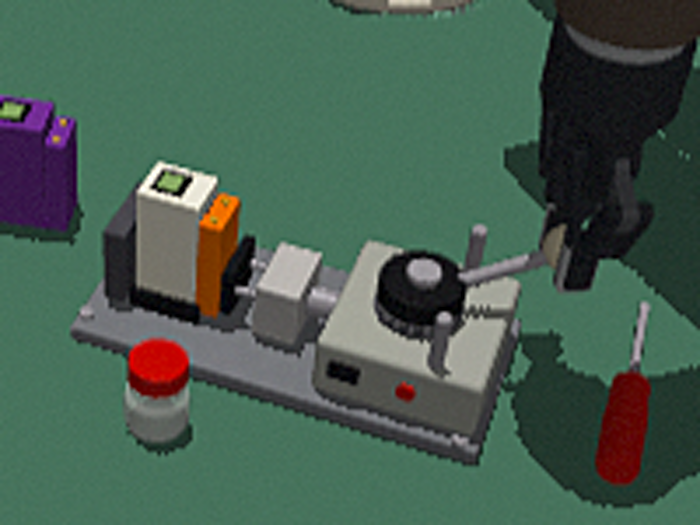

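View pics/w12.png

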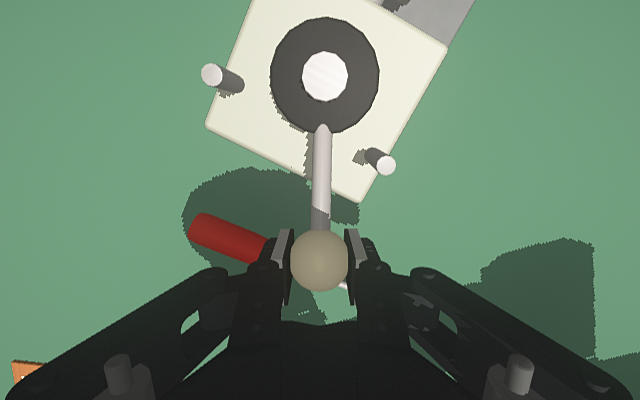

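```bash
python3 arc.py 114.2 88.5 -8 -16 -24 -32 -40
```

```text
-8.0 1.16 0.43
-16.0 2.37 0.69
-24.0 3.6 0.78
-32.0 4.83 0.7
-40.0 6.04 0.44
```

Request:
play_rows(
  motion=[15,1.12,0.53,0,0,0,-8,15,2.33,0.79,0,0,0,-16,15,3.58,0.88,0,0,0,-24],
)

```text
clock: 16.4
position: [527.7, 231.8, 85.3]
ee_rot: [0.718, -0.696, -0.001, -0.001]
contact_force: [-6.2, 4.8, 6.2]
gripper_width: 27.2
```

```bash
python3 pad.py s6
```

```text
ram x range [-21.8 -21.2  -6.5   6.7   7.2] 152
wht [-21.2  -6.5   6.7] 150
metertop [[-1069.9, -19.5, 98.3], [-89.9, -1.3, 101.4], [-64.0, 20.3, 105.0]]
```

View pics/s6.png

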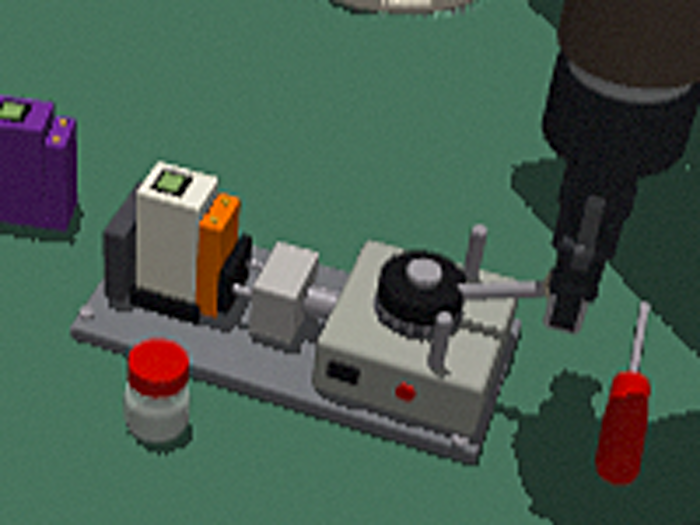

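The ram moved 2.1 mm for 24° of turn, which is exactly 5 mm/rad, so the lever is engaged. Continuing the stroke.

```bash
python3 arc.py 90.3 88 -8 -16 -24 -32 -40;python3 arc.py 50.3 88 -4 -8 -10
```

```text
-8.0 1.23 -0.08
-16.0 2.43 -0.33
-24.0 3.58 -0.74
-32.0 4.67 -1.31
-40.0 5.67 -2.03
-4.0 0.46 -0.41
-8.0 0.89 -0.85
-10.0 1.09 -1.08
```

Request:
play_rows(
  motion=[15,1.23,-0.08,0,0,0,-8,15,2.43,-0.33,0,0,0,-16,15,3.58,-0.74,0,0,0,-24,15,4.67,-1.31,0,0,0,-32,15,5.67,-2.03,0,0,0,-40],
)

```text
clock: 17.08
position: [583.6, 210.9, 84.8]
ee_rot: [-0.436, 0.9, 0.001, -0.0]
contact_force: [-7.5, 5.5, 6.0]
gripper_width: 26.9
```

```bash
python3 pad.py s7; python3 look.py w13; python3 ball.py 70
```

```text
ram x range [-25.2 -24.6 -10.7   3.3   4. ] 149
wht [-24.9 -10.7   3.5] 148
metertop [[-1069.1, -18.7, 98.7], [-91.1, -1.3, 101.5], [-67.1, 19.4, 105.3]]
17.125 [584.4 210.3  84.7] [-4.332e-01  9.013e-01  1.000e-03 -3.000e-04] [ 0.605  0.512 -0.183 -0.003 -0.876 -1.278] [-5.8  6.6  7.2] 27.09787902442605
[319.21059737 259.22342221] [ 290  229   58   62 2963]
ball [584.2 209.  103.5] rms 0.48
pivot [528.2 143.8] r 85.9 lever 0.6915726809655645 worlddir 49.3258041541258
```

View pics/w13.png

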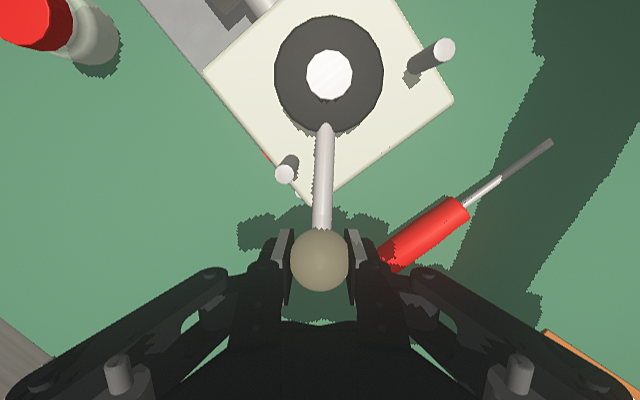

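Ball height 103.5 mm shows the lever is fully down. The ram has advanced about 5.6 mm and the meter has moved about 2.4 mm to the jaw. Finishing this stroke, then I'll lift and swing back.

Request:
play_rows(
  motion=[15,0.46,-0.41,0,0,0,-4,15,0.89,-0.85,0,0,0,-8,15,0.89,-0.85,0,0,0,-8],
)

```text
clock: 17.55
position: [592.3, 202.3, 84.7]
ee_rot: [-0.373, 0.928, 0.001, -0.001]
contact_force: [-6.2, 6.4, 5.2]
gripper_width: 27.0
```

Request:
play_rows(
  motion=[15,0,0,0.4,0,0,0,15,0,0,0.8,0,0,0,15,0,0,1.2,0,0,0,15,0,0,1.3,0,0,0,15,0,0,1.3,0,0,0],
)

```text
clock: 18.18
position: [590.9, 201.7, 94.7]
ee_rot: [-0.373, 0.928, 0.001, -0.003]
contact_force: [-2.5, 5.2, -5.4]
gripper_width: 27.5
```

```bash
python3 pad.py s8; python3 look.py w14; python3 ball.py 75
```

```text
ram x range [-25.8 -25.6 -10.9   2.5   3.3] 153
wht [-25.7 -11.    2.5] 151
metertop [[-1069.5, -19.8, 98.3], [-91.3, -1.5, 101.3], [-66.3, 19.1, 105.3]]
18.225 [590.9 201.7  94.7] [-0.3732  0.9278  0.0011 -0.0026] [ 0.586  0.508 -0.161 -0.004 -0.907 -1.39 ] [-3.3  4.7 -5.1] 27.460568921991662
[319.18650089 258.64298401] [ 291  229   57   61 2815]
ball [592.  201.1 110.3] rms 0.47
pivot [528.2 143.8] r 85.8 lever 0.8209387204877968 worlddir 41.913676077179275
```

Request:
play_rows(
  motion=[15,0,0,0.3,0,0,0,15,0,0,0.5,0,0,0,15,0,0,0.5,0,0,0],
)

```text
clock: 18.65
position: [590.8, 201.7, 99.6]
ee_rot: [-0.373, 0.928, 0.001, -0.003]
contact_force: [-3.0, 3.9, -5.5]
gripper_width: 27.3
```

```bash
python3 look.py w15; python3 ball.py 75
```

```text
18.65 [590.8 201.7  99.6] [-0.3732  0.9278  0.0011 -0.0027] [ 0.586  0.502 -0.156 -0.004 -0.917 -1.39 ] [-3.   3.9 -5.5] 27.324039959348433
[319.15326902 258.65702036] [ 291  229   57   61 2799]
ball [592.1 201.1 114.9] rms 0.46
pivot [528.2 143.8] r 85.9 lever 0.8208499405257063 worlddir 41.9187627943124
```

The lift is now about 11 mm, so the lever is clear. Swinging back 68.5°: three 22.5° serrations plus about half the play.

```bash
python3 arc.py 41.9 86 10 20 30 40 50; python3 arc.py 91.9 86 10 18.5
```

```text
10.0 -1.09 1.02
20.0 -2.35 1.84
30.0 -3.73 2.43
40.0 -5.19 2.77
50.0 -6.69 2.85
10.0 -1.49 -0.18
18.5 -2.71 -0.53
```

Request:
play_rows(
  motion=[15,-1.09,1.02,0,0,0,10,15,-2.35,1.84,0,0,0,20,15,-3.73,2.43,0,0,0,30,15,-5.19,2.77,0,0,0,40,15,-6.69,2.85,0,0,0,50],
)

```text
clock: 19.32
position: [524.1, 230.3, 99.9]
ee_rot: [0.733, -0.681, -0.001, 0.001]
contact_force: [-2.5, 4.2, -5.8]
gripper_width: 27.0
```

Request:
play_rows(
  motion=[15,-1.49,-0.18,0,0,0,10,15,-2.71,-0.53,0,0,0,18.5,15,-2.71,-0.53,0,0,0,18.5],
)

```text
clock: 19.7
position: [497.0, 224.7, 100.4]
ee_rot: [0.832, -0.555, -0.001, 0.001]
contact_force: [-3.6, 5.1, -6.1]
gripper_width: 27.2
```

```bash
python3 look.py w16; python3 ball.py 90; python3 pad.py s9
```

```text
19.7 [497.  224.7 100.4] [ 0.8315 -0.5555 -0.0014  0.001 ] [ 0.721  0.385 -0.358 -0.003 -0.83  -0.326] [-3.6  5.1 -6.1] 27.232024228693067
[318.78953069 259.09350181] [ 291  230   56   60 2770]
ball [498.1 224.4 115.1] rms 0.46
pivot [528.2 143.8] r 86.0 lever -0.3751793939848599 worlddir 110.44619583560838
ram x range [-26.1 -25.6 -11.5   2.7   3.2] 153
wht [-25.9 -11.6   2.8] 152
metertop [[-1068.9, -18.6, 98.5], [-91.0, -1.6, 101.5], [-66.9, 19.3, 104.6]]
```

Request:
play_rows(
  motion=[15,0,0,-0.5,0,0,0,15,0,0,-0.8,0,0,0,15,0,0,-1.1,0,0,0,15,0,0,-1.2,0,0,0],
)

```text
clock: 20.3
position: [497.4, 225.0, 88.3]
ee_rot: [0.831, -0.556, -0.002, 0.001]
contact_force: [-5.7, 6.4, -4.2]
gripper_width: 26.9
```

```bash
python3 look.py w17; python3 ball.py 90
```

```text
20.3 [497.4 225.   88.3] [ 0.831  -0.5562 -0.0016  0.001 ] [ 0.72   0.402 -0.369 -0.004 -0.802 -0.327] [-5.7  6.4 -4.2] 26.88510624533172
[318.80964376 259.13673983] [ 291  230   56   60 2779]
ball [498.4 224.5 103.5] rms 0.47
pivot [528.2 143.8] r 86.0 lever -0.3721640907915629 worlddir 110.27343168868013
```

The lever dropped straight in: ball z is 103.5 with only the spring force on it. Now turning clockwise toward the stop.

```bash
python3 arc.py 110.5 86.7 -7 -14 -21 -28; python3 arc.py 82.5 86.7 -3 -6 -9 -12 -15
```

```text
-7.0 1.01 0.31
-14.0 2.05 0.49
-21.0 3.11 0.55
-28.0 4.17 0.47
-3.0 0.45 -0.07
-6.0 0.89 -0.17
-9.0 1.33 -0.28
-12.0 1.76 -0.42
-15.0 2.19 -0.59
```

Request:
play_rows(
  motion=[15,1.02,0.31,0,0,0,-7,15,2.08,0.5,0,0,0,-14,15,3.14,0.55,0,0,0,-21],
)

```text
clock: 20.72
position: [528.4, 230.5, 88.1]
ee_rot: [0.714, -0.7, -0.002, 0.002]
contact_force: [-5.2, 5.1, -4.6]
gripper_width: 27.0
```

```bash
python3 pad.py s10; python3 look.py w18; python3 ball.py 90;python3 arc.py 89.5 86.7 -4 -8 -12 -16 -20
```

```text
ram x range [-27.5 -26.9 -12.8   0.9   1.5] 159
wht [-27.1 -13.2   0.9] 157
metertop [[-1068.4, -19.3, 98.3], [-91.3, -0.9, 101.4], [-66.1, 18.8, 104.7]]
20.775 [529.4 230.5  88. ] [ 0.7129 -0.7013 -0.0017  0.002 ] [ 0.69   0.448 -0.29  -0.004 -0.838 -0.671] [-5.   6.8 -2.9] 27.362928646024514
[319.20848182 259.08196721] [ 291  230   57   60 2806]
ball [529.9 229.9 103.4] rms 0.46
pivot [528.2 143.8] r 86.1 lever 0.0014185570304658089 worlddir 88.8687226691557
-4.0 0.6 -0.03
-8.0 1.21 -0.09
-12.0 1.8 -0.21
-16.0 2.39 -0.36
-20.0 2.96 -0.55
```

Request:
play_rows(
  motion=[15,0.6,-0.03,0,0,0,-4,15,1.21,-0.09,0,0,0,-8,15,1.8,-0.21,0,0,0,-12],
)

```text
clock: 21.2
position: [546.1, 228.3, 88.0]
ee_rot: [-0.638, 0.77, 0.002, -0.002]
contact_force: [-7.3, 6.9, -3.4]
gripper_width: 27.2
```

Request:
play_rows(
  motion=[15,0.58,-0.16,0,0,0,-4,15,0.58,-0.16,0,0,0,-4],
)

```text
clock: 21.45
position: [550.4, 227.3, 87.8]
ee_rot: [-0.612, 0.791, 0.002, -0.004]
contact_force: [-10.3, 8.8, -2.3]
gripper_width: 26.7
```

```bash
python3 pad.py s11; python3 look.py w19; python3 ball.py 90
```

```text
ram x range [-28.8 -27.9 -13.2   0.2   0.5] 153
wht [-28.4 -13.5   0.1] 151
metertop [[-1069.6, -19.6, 98.2], [-91.3, -1.9, 101.3], [-66.8, 20.9, 105.5]]
21.5 [550.4 227.3  87.8] [-0.6121  0.7908  0.0024 -0.0035] [ 0.661  0.475 -0.24  -0.006 -0.862 -0.91 ] [-10.8   9.2  -2. ] 27.098100073003565
[319.85506217 259.09662522] [ 291  230   57   60 2815]
ball [551.  226.9 103.5] rms 0.46
pivot [528.2 143.8] r 86.2 lever 0.25032324248776217 worlddir 74.60753469142134
```

Request:
play_rows(
  motion=[15,0.4,-0.12,0,0,0,-3,15,0.4,-0.12,0,0,0,-3],
)

```text
clock: 21.8
position: [553.1, 226.5, 87.6]
ee_rot: [-0.592, 0.806, 0.003, -0.005]
contact_force: [-13.7, 11.3, -0.3]
gripper_width: 27.1
```

Request:
play_rows(
  motion=[15,0.4,-0.14,0,0,0,-3,15,0.4,-0.14,0,0,0,-3],
)

```text
clock: 22.05
position: [553.9, 225.1, 87.2]
ee_rot: [-0.569, 0.823, 0.004, -0.007]
contact_force: [-23.2, 15.2, 4.5]
gripper_width: 27.0
```

```bash
python3 pad.py s12; python3 look.py w20; python3 ball.py 90
```

```text
ram x range [-28.9 -27.9 -14.    0.1   0.5] 151
wht [-28.1 -14.3   0.1] 149
metertop [[-1069.7, -21.5, 98.2], [-92.2, -1.6, 101.3], [-66.8, 18.9, 105.1]]
22.1 [553.8 225.2  87.2] [-0.5687  0.8225  0.0044 -0.0073] [ 0.652  0.483 -0.226 -0.012 -0.876 -1.005] [-22.4  14.9   3.7] 26.89746782518425
[322.03881362 261.13401684] [ 294  231   55   61 2731]
ball [553.5 226.1 103.5] rms 0.45
pivot [528.2 143.8] r 86.1 lever 0.2800480969182948 worlddir 72.90442598591108
```

The force jumped to about 27 N and the lever stopped at +0.28 rad, so the cam is at its stop. I'll ease the load, then release.

Request:
play_rows(
  motion=[15,-0.4,0.0,0.1,0,0,3,15,-0.6,0.0,0.1,0,0,4,15,-0.6,0.0,0.1,0,0,4],
)

```text
clock: 22.52
position: [549.7, 226.0, 88.3]
ee_rot: [-0.596, 0.803, 0.004, -0.005]
contact_force: [-18.3, 15.8, -1.6]
gripper_width: 27.1
```

Request:
play_rows(
  motion=[45,0,0,0,0,0,0,70,0,0,0,0,0,0,90,0,0,0,0,0,0,90,0,0,0,0,0,0,90,0,0,0,0,0,0],
)

```text
clock: 23.15
position: [556.7, 223.4, 90.6]
ee_rot: [-0.599, 0.801, -0.0, 0.0]
contact_force: [-0.2, -0.7, -0.1]
gripper_width: 76.9
```

```bash
python3 pad.py s13; python3 look.py w21; python3 ball.py 90
```

```text
ram x range [-28.3 -28.  -13.3   0.1   0.4] 154
wht [-28.2 -13.4   0. ] 152
metertop [[-1068.1, -18.4, 98.6], [-91.8, -1.9, 101.4], [-66.0, 20.0, 105.1]]
23.2 [556.6 223.4  90.6] [-5.992e-01  8.006e-01 -1.000e-04  2.000e-04] [ 0.651  0.474 -0.236  0.    -0.861 -0.937] [-0.5 -0.2  0.7] 76.80662500106331
[346.88271605 259.3718228 ] [ 318  230   59   60 2754]
ball [544.8 228.3 103.4] rms 0.46
pivot [528.2 143.8] r 86.2 lever 0.1754913816470539 worlddir 78.89508449070422
```

View pics/w21.png

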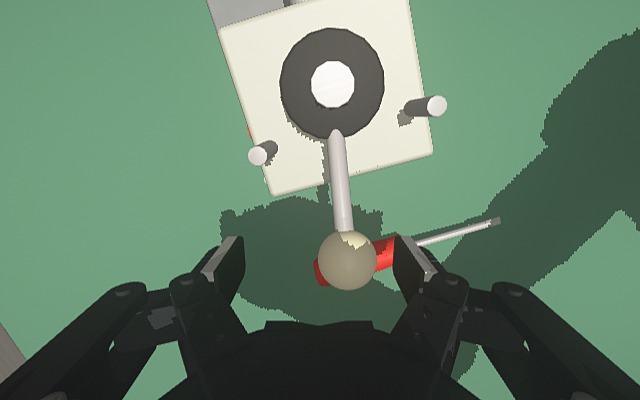

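The lever sprang back about 6° during the release. Most likely the cam is still around 2.8, but I'll re-grip and press it to the stop again, with a gentler release.

Request:
play_rows(
  motion=[90,-1.2,0.5,-0.4,0,0,5,90,-1.2,0.5,-0.5,0,0,5,15,-1.2,0.5,-0.5,0,0,5,15,-1.2,0.5,-0.5,0,0,5,15,-1.2,0.5,-0.5,0,0,5],
)

```text
clock: 23.88
position: [544.5, 228.8, 85.5]
ee_rot: [-0.634, 0.774, 0.0, 0.0]
contact_force: [-1.8, 0.6, 1.0]
gripper_width: 27.2
```

Request:
play_rows(
  motion=[15,0,0,0,0,0,0,15,0,0,0,0,0,0],
)

```text
clock: 24.12
position: [544.4, 228.8, 85.6]
ee_rot: [-0.634, 0.774, 0.0, 0.0]
contact_force: [-1.6, 0.8, 1.8]
gripper_width: 27.1
```

```bash
python3 arc.py 78.9 86 -3 -6 -9
```

```text
-3.0 0.44 -0.1
-6.0 0.87 -0.22
-9.0 1.3 -0.36
```

Request:
play_rows(
  motion=[15,0.44,-0.1,0,0,0,-3,15,0.87,-0.22,0,0,0,-6,15,0.87,-0.22,0,0,0,-6],
)

```text
clock: 24.5
position: [550.8, 227.3, 85.2]
ee_rot: [-0.594, 0.805, 0.001, -0.002]
contact_force: [-8.8, 5.4, 4.8]
gripper_width: 27.0
```

Request:
play_rows(
  motion=[15,0.25,-0.08,0,0,0,-2,15,0.25,-0.08,0,0,0,-2],
)

```text
clock: 24.75
position: [552.5, 226.7, 85.1]
ee_rot: [-0.58, 0.815, 0.001, -0.002]
contact_force: [-10.5, 6.5, 6.3]
gripper_width: 27.3
```

Request:
play_rows(
  motion=[15,0.25,-0.08,0,0,0,-2,15,0.25,-0.08,0,0,0,-2],
)

```text
clock: 25.0
position: [551.9, 225.7, 84.6]
ee_rot: [-0.563, 0.826, 0.003, -0.005]
contact_force: [-19.6, 10.5, 9.9]
gripper_width: 27.2
```

The stop came again at the same place (x ≈ 552, 20 N). Easing by only part of the over-travel before opening.

Request:
play_rows(
  motion=[15,-0.3,0.1,0.1,0,0,2,15,-0.3,0.1,0.1,0,0,2],
)

```text
clock: 25.25
position: [549.4, 226.2, 85.2]
ee_rot: [-0.577, 0.816, 0.003, -0.005]
contact_force: [-16.1, 7.4, 6.4]
gripper_width: 27.1
```

Request:
play_rows(
  motion=[36,0,0,0,0,0,0,38,0,0,0,0,0,0,50,0,0,0,0,0,0,90,0,0,0,0,0,0,90,0,0,0,0,0,0],
)

```text
clock: 25.88
position: [556.0, 226.0, 86.7]
ee_rot: [-0.578, 0.816, -0.0, 0.001]
contact_force: [0.2, -0.3, 0.1]
gripper_width: 76.3
```

```bash
python3 pad.py s14; python3 look.py w22; python3 ball.py 90
```

```text
ram x range [-28.2 -27.8 -14.1   0.    0.7] 149
wht [-28.  -14.1  -0.2] 147
metertop [[-1069.0, -20.5, 98.3], [-92.6, -1.7, 101.4], [-66.3, 19.5, 105.5]]
25.925 [555.9 225.9  86.7] [-5.783e-01  8.158e-01 -2.000e-04  8.000e-04] [ 0.656  0.479 -0.24   0.001 -0.851 -0.994] [ 0.2  0.1 -0.2] 76.72802414030667
[344.87172508 257.87614835] [ 315  228   61   61 2939]
ball [544.7 228.3 103.4] rms 0.45
pivot [528.2 143.8] r 86.1 lever 0.17512605826222807 worlddir 78.91601597881217
```

The lever again settles at +0.175 rad, and the ram didn't move between loaded and released. That points to elastic spring-back, not the cam unwinding. I'll rise and check ram, pad and meter from above.

Request:
play_rows(
  motion=[90,0,0,3,0,0,0,90,0,0,8,0,0,0,90,0,0,14,0,0,0,90,0,-4,16,0,0,6,90,0,-8,16,0,0,12],
)

```text
clock: 26.6
position: [556.3, 145.6, 249.3]
ee_rot: [-0.662, 0.749, -0.001, 0.003]
contact_force: [0.0, -0.1, -1.1]
gripper_width: 76.9
```

Request:
play_rows(
  motion=[90,0,0,0,0,0,0,90,0,0,0,0,0,0],
)

```text
clock: 26.85
position: [555.3, 145.8, 246.3]
ee_rot: [-0.66, 0.751, -0.0, 0.0]
contact_force: [0.7, -0.1, -0.6]
gripper_width: 76.8
```

```bash
python3 look.py w23; cat > jig.py <<'E'
from h import *
X=np.load("w_X.npy");p=np.load("w_p.npy").astype(int)
ng=(p[...,1]-p[...,0]<20)
def rep(nm,m,k=2):
    nl,l,st,c=cv2.connectedComponentsWithStats(m.astype(np.uint8))
    for i in np.argsort(-st[1:,4])[:k]+1:
        q=X[l==i];print(nm,c[i].round(),st[i,4],np.median(q,0).round(1),[np.round(a,1) for a in cv2.minAreaRect(q[:,:2].astype(np.float32))])
r=(X[...,0]>440)&(X[...,0]<610)&(X[...,1]>-80)&(X[...,1]<235)&ng
rep("jaw",r&(abs(X[...,2]-72)<4)&(X[...,1]<-30),1)
rep("ram",r&(abs(X[...,2]-58)<4)&(X[...,1]<80)&(X[...,1]>-15))
rep("hous",r&(abs(X[...,2]-55)<4)&(X[...,1]>85),1)
rep("meter",r&(abs(X[...,2]-102)<4)&(X[...,1]<20),1)
rep("term",(X[...,0]>480)&(X[...,0]<570)&(abs(X[...,2]-90)<4)&(X[...,1]<30)&(X[...,1]>-20),1)
E
python3 jig.py; python3 ball.py 90; python3 pad.py s15; python3 - <<'E'
from h import *
X=np.load("scene_X.npy");p=np.load("scene_p.npy").astype(int)
O=np.array([526.7,66.8]);a=np.radians(88.95);ex=np.array([np.cos(a),np.sin(a)]);ey=np.array([-ex[1],ex[0]])
J=np.stack([(X[...,:2]-O)@ex,(X[...,:2]-O)@ey,X[...,2]],-1)
m=(abs(J[...,1])<20)&(abs(J[...,2]-57)<4)&(J[...,0]>-30)&(J[...,0]<25)
for k,v in (("blk",m&(p.max(-1)<70)),("wht",m&(p.min(-1)>95))):
    if v.sum()>5:print("initial",k,np.percentile(J[v][:,0],[2,50,98]).round(1),v.sum())
E
```

```text
26.85 [555.3 145.8 246.3] [-6.600e-01  7.513e-01 -0.000e+00  3.000e-04] [ 0.539  0.288 -0.097  0.    -1.186 -0.668] [ 0.7 -0.1 -0.6] 76.84047970424521
ram [335.  88.] 1279 [526.4  50.2  56.8] [array([526.5,  50.4]), array([29.9, 49.9]), np.float64(89.2)]
ram [332.  57.] 385 [525.7  18.8  57.9] [array([525.9,  18.8]), array([ 8.8, 43.8]), np.float64(88.5)]
hous [342. 167.] 5424 [527.  132.9  54.7] [array([528.3, 147.1]), array([104.6, 109.8]), np.float64(88.9)]
meter [330.  12.] 999 [526.5 -10.  102. ] [array([525.7, -10.5]), array([20.6, 36.3]), np.float64(86.4)]
term [332.  36.] 788 [526.    6.7  89.9] [array([525.9,   6.8]), array([17.1, 36. ]), np.float64(88.4)]
[338.73818182 255.16181818] [326 242  27  27 550]
ball [544.7 228.3 103.1] rms 0.53
pivot [528.2 143.8] r 86.1 lever 0.17547904986567658 worlddir 78.89579104973102
ram x range [-28.6 -28.  -13.5   0.1   0.4] 155
wht [-28.2 -13.6   0.2] 154
metertop [[-1069.0, -19.1, 98.4], [-90.8, -0.0, 101.4], [-66.2, 18.7, 105.0]]
initial wht [-18.2  -4.2  10.2] 149
```

View pics/w23.png

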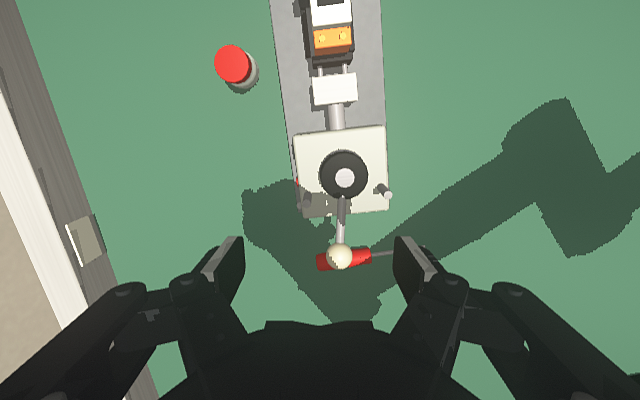

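View pics/s15.png

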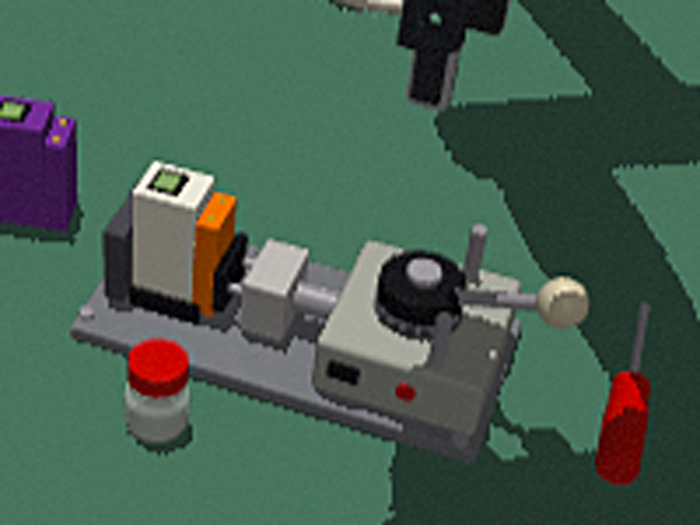

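Checks from above:
- **Ram:** it advanced about 9.7 mm (1.95 rad) from a start of about 0.95, so the cam is at about 2.9.
- **Pad:** compressed about 3.2 mm, so about 7 N on the meter.
- **Meter:** upright against the jaw.
- **Lever:** fully down (ball z 103.1).
- **Gripper:** clear of everything.

Handing in.

```bash
python3 -c "
from bench import arm
print(arm.job_done(), arm.read_state()['clock'])"
```

```text
the job is handed in; nothing more can be done
the job is handed in; nothing more can be done
```

The white meter now stands clamped in the jig, orange end to the pad, and I handed the job in at about 27 s of the 70 s allowed. No verdict is reported back.

**What I did:** I took the meter from the middle of the tray, turned it 85°, set it on the jig floor and released it. I then lifted the lever clear, swung it back and turned it clockwise. After a second lift and a 68.5° swing back, it dropped into the serrations, and I turned it to the cam's stop. The stop came twice at the same place, at about 20–27 N.

**Last checks:**

| Check | Measured | Needed |
|---|---|---|
| Cam | about 2.8–2.9 rad (ram moved about 9.7 mm) | above 2.6 |
| Pad on meter | about 3 mm compressed, about 7 N | above 4 N |
| Meter middle, jig x | about -79.6 mm | -84 to -76 |
| Ball height (lever down) | 103.1 mm, against 103.5 mm fully down | lift under 3 mm |
| Contact force on the gripper | about 0 | touching nothing |

The jar, screwdriver and grey meters showed no sign of being moved, though I did not measure their positions again at the end.

**What disagreed:**
- **Lever spring-back:** both times I released it, the lever sprang back about 6°, to +0.175 rad. The ram did not move noticeably, so I took this as elastic give.
- **Camera offset:** the scene camera read about 3 mm off in y compared with the wrist camera. I relied on the wrist camera, which the grasps confirmed.

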